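# Put the kit back on its outlines by the door

### The job

Tidy the shelf by the door: lay the carabiner, the hand gripper and the whistle each flat on the pad printed with its own outline, centred on the outline and turned as it shows (the carabiner may lie either way round; the gripper's spring and the whistle's mouthpiece must point the way they are drawn), and stand the glass jar upright in the middle of the round coaster. Set the jar down gently, do not drop it or tip it over, and leave everything released and at rest.

Things in the scene. Friction and masses are not known exactly. Their poses are not given: they have to be found in the camera images.
- carabiner: aluminium oval carabiner lying flat, 91 mm long along its own x, 49 mm wide along y, round bar 12 mm thick (so 12 mm high), open inside (67 by 25 mm). Origin: centre of the oval, on its underside; z up. About 60 g.
- grip_trainer: black A-shaped hand gripper lying flat, rigid here: two rubber handles 22 mm thick (22 mm high), 92 mm long, nearly parallel along its own x, 59 mm over both at the origin (64 mm at the handle ends, -x; 54 mm near the spring), and a steel spring coil 28 mm across whose centre is 72 mm from the origin along +x. It spans x -46 to +86 mm. Origin: midway along the handles, halfway between them, on its underside; z up. About 160 g.
- whistle: grey plastic whistle lying on its side, 20 mm high: a round chamber 28 mm across centred on the origin, and a mouthpiece 14 mm wide (y 0 to +14 mm) and 18 mm high that reaches to x = +42 mm; a small lug at x = -20 mm. Grasped across y at the origin it is 28 mm wide. Origin: centre of the round chamber, on its underside; z up. About 25 g.
- jar: round glass jar with an aluminium lid, 58 mm across with straight sides, 85 mm high (the lid is the top 19 mm, also 58 mm across), white chalk blocks inside, standing upright. Origin: centre of its underside; z up. About 280 g.
- carabiner_pad: dark rubber pad lying fixed on the shelf, 140 mm along its own x, 90 mm along y, 4 mm thick (top 4 mm above the shelf), with a white printed outline of the carabiner (an oval ring) centred on the pad, long axis along the pad's x. Origin: centre of the pad's underside. The carabiner's origin belongs at x = 0, y = 0 of the pad, its x along the pad's x, either way round.
- trainer_pad: dark rubber pad lying fixed on the shelf, 140 mm along its own x, 90 mm along y, 4 mm thick (top 4 mm above the shelf), with a white printed outline of the hand gripper (two bars and a disc), spring disc towards the pad's +x. Origin: centre of the pad's underside. The hand gripper's origin belongs at x = -20 mm, y = 0 of the pad, its x the same way as the pad's x.
- whistle_pad: dark rubber pad lying fixed on the shelf, 140 mm along its own x, 90 mm along y, 4 mm thick (top 4 mm above the shelf), with a white printed outline of the whistle (a disc with a short bar), mouthpiece towards the pad's +x. Origin: centre of the pad's underside. The whistle's origin belongs at x = -22 mm, y = 0 of the pad, its x the same way as the pad's x.
- coaster: round white ceramic coaster fixed on the shelf, 96 mm across, 8 mm thick, flat top. Origin: centre of its underside. The jar belongs on its middle.
There are look-alikes about, which are no part of the job. What is shaped like the whistle but blue is not meant.

How it is judged:
By the outcome, as a careful person would: the job done as asked, in the order asked, and still so for the second after the job is handed in, with the robot touching nothing.
It also fails if it takes over 115 s, if anything falls off the work surface, if the arm or the gripper's body presses on something with over 40 N, if the wrist force passes 120 N, or if a joint passes its speed limit or range.

### The arm

A 6-joint arm with a two-finger parallel gripper is mounted at the origin on the work surface. World frame = base frame: x ahead of the robot, y to its left, z up, the work surface at z = 0. Lengths are in m, angles in degrees, forces in N, time in s.
With the tool pointing down it reaches from about 0.35 to 0.875 m from the base axis. Payload 4.2 kg.
Tool frame: the origin (TCP) lies between the finger pads; the fingertips stand 14 mm ahead of it and the grasp point (between the pads) lies 5 mm behind it; x points along the fingers, y is the direction in which the jaws open and shut, and the axes are right-handed (so a half turn about x gives the same grasp; the last joint's range is limited). The gripper opens to 87 mm and grips with 3 to 60 N. Pads are 19 mm wide; open, the fingers measure 117 mm over their backs; the gripper's body (75 mm by 190 mm) begins 51 mm behind the grasp point.
Start: joints at [79.847, 22.042, 0.453, 0, -68.411, -14.817], TCP at [0.264, 0.567, 0.237] pointing down, gripper open.
Joint ranges: [-179.83, 179.83], [-69.29, 118.12], [-61.27, 80.66], [-181.25, 117.63], [-171.15, -9.14], [-177.46, 177.46]. Speed limits (degrees/s): [159.86, 159.86, 180, 180, 180, 180].

### API

Orientations are given as a 3x3 rotation matrix whose columns are the frame's x, y, z axes.
In Python, from station import r, imaging, job gives the robot as it stands. The module is installed in compiled form; this text tells all that it offers.
- The arm moves only by the tool apply_moves, never from a script. Its arguments are lists of equal length, an entry for each row: "xyz": the shift along the tool's x, y, z in m, a list of three; "twist": the turn about the tool's x in degrees; "claw": the opening, from 0 (shut) to 1 (fully open). A call has 1 to 12 rows; each row shifts and turns the pose as measured when the row begins, along the tool's axes as they then stand; what a row does not reach is not made up. A row lasts 1/10 s, in which the tool goes at most 50 mm and 8.59 degrees, less where a joint would pass 70% of its speed; a pose out of reach is approached as far as the arm can. A call is refused whole if a number of a shift passes 0.05 or a number of a turn 8.59, either way. A call with a gripper value outside its range is refused whole. The fingers move at their own pace and stop on an object; the grip force is fixed at half the most. Time passes only in rows, so rows that do not move let the fingers close. It gives the time, the measured TCP pose, the force and the opening at its end, in the units of the state.
- r.sense(): the state, without advancing time (a new reading comes with each control period).
- imaging.capture(name): name is "scene" or "top"; returns a dict with "pixels" (420x560x3 uint8, red, green, blue), "mtx" (3x3 intrinsics, pixels), "view" (4x4, takes a point from world to camera coordinates). Camera axes: x right, y down, z forward; pixel columns grow to the right and rows downward; lengths in m; the calibration is good to about 2 mm. A picture is of the moment at which its call begins. There is no depth.
- job.finish_job(): hands the job in, once; it reports no verdict.
Trained networks look in a picture, given as the dict that the camera call returned (one of the last four; its "shot" number tells which), for a name from the list of things; names that differ only in an ending like _2 or _b are one class to them, and where a whole thing is asked for, a point or a joint stands for the part that bears it (a point fixed in the world has none). Each returns a list of dicts, best first, with "p" (0 to 1); they miss things now and then, are a little off and sometimes report something else, mostly with a low value. They report only what shows in the picture. A call takes as long as a camera call. They do not tell look-alikes from the thing itself.
- imaging.regions_of(query, picture): "mask" (420x560 bool, what is visible of it) and "centre" ([column, row] in pixels, amid what is visible of it).
The state is a dict: "time_s": time; "joints": joint angles; "joint_velocities": joint speeds; "effort": joint torques, N m; "tcp_pos": TCP position; "ee_rot": TCP orientation; "wrist_force": force on the tool from outside, world axes, zero at the start; "moment": the same for the moment, N m; "gripper_width": opening from 0.0 (shut) to 1.0 (fully open).
Only numpy, scipy, OpenCV 4.12 (cv2) and the standard library are available. Lean on these libraries where they do the work, as an engineer would, in place of code of your own. Each camera call takes 0.05 s, during which the arm holds its last target.

## Working session

There is one attempt and no reset: what is moved stays moved. The work goes in short steps, Python scripts to look and compute and a tool call to move; the robot and the scene stay as the last step left them, time stands still between calls to the robot, and variables do not carry over. Pictures are saved under pics/ and viewed, and the job is handed in when it is done.

Besides the shell and the picture viewer there is one more tool, called after ">>>" as a command line: name --pt "numbers of a row" for each row, then --argument value for the rest. apply_moves: Moves the arm, as the interface text tells. Its arguments: {"type":"object","properties":{"xyz":{"type":"array","items":{"type":"array","items":{"type":"number"}}},"twist":{"type":"array","items":{"type":"number"}},"claw":{"type":"array","items":{"type":"number"}}},"required":["xyz","twist","claw"]}

```bash
mkdir -p pics; cat > h.py <<'E'
import numpy as np,cv2
from station import r,imaging,job
def save(p,n): cv2.imwrite(n,cv2.cvtColor(p,cv2.COLOR_RGB2BGR))
def unproj(c,uv,z):
    K=np.array(c["mtx"]);V=np.array(c["view"]);R=V[:3,:3];t=V[:3,3]
    d=R.T@np.linalg.inv(K)@np.array([uv[0],uv[1],1.]);o=-R.T@t
    return o+d*(z-o[2])/d[2]
def proj(c,P):
    K=np.array(c["mtx"]);V=np.array(c["view"]);P=np.atleast_2d(P)
    q=(V[:3,:3]@P.T).T+V[:3,3];q=(K@q.T).T;return q[:,:2]/q[:,2:]
E
python3 - <<'E'
from h import *
for n in("top","scene"):
    c=imaging.capture(n);save(c["pixels"],f"pics/{n}0.png")
    V=np.array(c["view"]);print(n,-V[:3,:3].T@V[:3,3],V[2,:3])
    for q in["carabiner","grip_trainer","whistle","jar","carabiner_pad","trainer_pad","whistle_pad","coaster"]:
        for o in imaging.regions_of(q,c):
            print(q,round(o["p"],2),np.round(o["centre"]),o["mask"].sum(),np.round(unproj(c,o["centre"],0.01),3))
s=r.sense();print(s)
E
```

```text
top [ 0.46675295 -0.0146958   0.86095088] [ 0.02471607 -0.00425974 -0.99968544]
carabiner 0.68 [129. 143.] 659 [0.632 0.267 0.01 ]
grip_trainer 0.81 [204. 222.] 1347 [0.467 0.119 0.01 ]
grip_trainer 0.5 [119. 137.] 630 [0.644 0.287 0.01 ]
whistle 0.82 [313. 281.] 265 [ 0.343 -0.098  0.01 ]
whistle 0.77 [321. 223.] 301 [ 0.459 -0.118  0.01 ]
whistle 0.75 [260. 273.] 302 [0.361 0.008 0.01 ]
jar 0.86 [209. 133.] 1013 [0.648 0.104 0.01 ]
carabiner_pad 0.69 [208. 131.] 946 [0.652 0.106 0.01 ]
carabiner_pad 0.56 [ 94. 231.] 3152 [0.455 0.341 0.01 ]
trainer_pad 0.93 [394. 136.] 3091 [ 0.632 -0.272  0.01 ]
whistle_pad 0.81 [313. 141.] 3038 [ 0.626 -0.107  0.01 ]
coaster 0.59 [425. 224.] 1748 [ 0.45 -0.33  0.01]
scene [ 0.94606323 -0.05141502  0.77862879] [-0.53841187  0.0363407  -0.84189786]
carabiner 0.68 [430. 278.] 555 [0.648 0.29  0.01 ]
grip_trainer 0.81 [336. 210.] 858 [0.467 0.123 0.01 ]
whistle 0.78 [230. 214.] 284 [ 0.457 -0.12   0.01 ]
whistle 0.76 [284. 181.] 194 [0.373 0.011 0.01 ]
whistle 0.71 [241. 171.] 235 [ 0.336 -0.092  0.01 ]
jar 0.66 [342. 274.] 1136 [0.625 0.11  0.01 ]
c
[... 369 characters left out ...]
2414e-04,
       -6.84119832e+01, -1.48182818e+01]), 'joint_velocities': array([ 0.03591389, -0.06547605,  0.00237535, -0.01280245, -0.02957357,
       -0.11934236]), 'effort': array([ 3.28923343e-04, -3.90456283e+01,  1.87626225e+01,  4.22436252e+00,
        1.55642006e-02, -1.42096613e-05]), 'tcp_pos': array([0.26381588, 0.56655703, 0.23656298]), 'ee_rot': array([[-2.55389197e-06, -4.22186346e-01, -9.06509067e-01],
       [ 1.00903273e-06, -9.06509067e-01,  4.22186346e-01],
       [-1.00000000e+00,  1.63521000e-07,  2.74112607e-06]]), 'wrist_force': array([ 0.15899369,  1.54954158, -0.72200764]), 'moment': array([-0.00539942,  0.03341796, -0.00706597]), 'gripper_width': 1.0030827239821476}
```

View pics/top0.png

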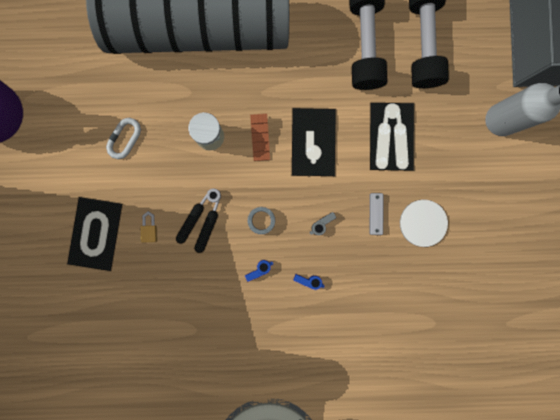

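View pics/scene0.png

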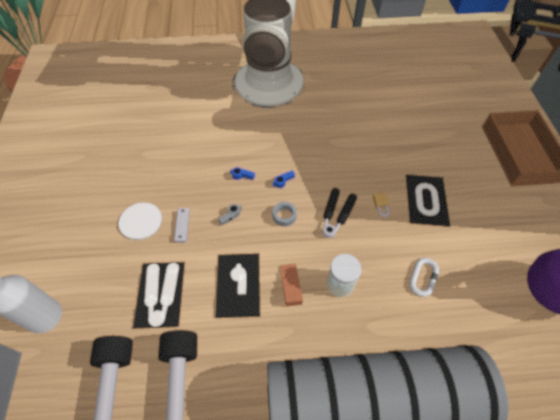

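```bash
python3 - <<'E'
from h import *
c=imaging.capture("top");P=c["pixels"]
np.save("top1.npy",c,allow_pickle=True)
save(cv2.resize(P[90:300,60:460],None,fx=2,fy=2,interpolation=cv2.INTER_CUBIC),"pics/topz.png")
w=[P[205:240,300:345],P[255:290,240:285],P[265:300,290:335]]
save(cv2.resize(np.hstack(w),None,fx=5,fy=5,interpolation=cv2.INTER_CUBIC),"pics/wh.png")
w=[P[110:170,95:155],P[180:260,170:250],P[180:280,60:160]]
save(np.hstack([cv2.resize(x,(260,260),interpolation=cv2.INTER_CUBIC) for x in w]),"pics/cb.png")
s=imaging.capture("scene");np.save("sc1.npy",s,allow_pickle=True)
E
```

```text
(no output)
```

View pics/topz.png

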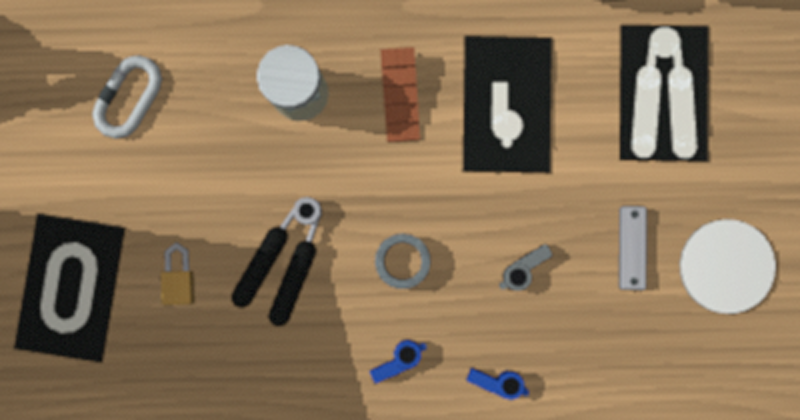

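View pics/wh.png

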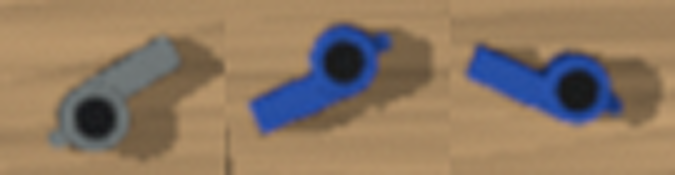

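View pics/cb.png

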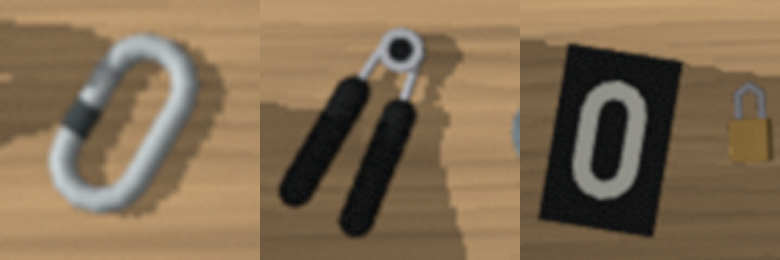

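```bash
cat > fit.py <<'E'
from h import *
from scipy.optimize import minimize
def stad(x0,y0,x1,y1,r,n=16):
    a=np.arctan2(y1-y0,x1-x0);t=np.linspace(-np.pi/2,np.pi/2,n)
    return np.r_[np.c_[x1+r*np.cos(a+t),y1+r*np.sin(a+t)],np.c_[x0-r*np.cos(a+t),y0-r*np.sin(a+t)]]
circ=lambda x,y,r:np.c_[x+r*np.cos(np.linspace(0,2*np.pi,40)),y+r*np.sin(np.linspace(0,2*np.pi,40))]
box=lambda x0,x1,y0,y1:np.array([[x0,y0],[x1,y0],[x1,y1],[x0,y1]])
M={ # polys, holes, z levels
"carabiner":([stad(-.021,0,.021,0,.0245)],[stad(-.021,0,.021,0,.0125)],[.006]),
"grip_trainer":([stad(-.035,.021,.035,.016,.011),stad(-.035,-.021,.035,-.016,.011),circ(.072,0,.014),
   np.array([[.04,.018],[.07,.013],[.07,.009],[.04,.014]]),np.array([[.04,-.018],[.07,-.013],[.07,-.009],[.04,-.014]])],[circ(.072,0,.008)],[.011]),
"whistle":([circ(0,0,.014),box(0,.042,0,.014),box(-.022,-.012,-.003,.003)],[],[.001,.005,.009,.013,.017,.019]),
"jar":([circ(0,0,.029)],[],list(np.linspace(0,.085,18))),
"pad":([box(-.07,.07,-.045,.045)],[],[.004]),
"coaster":([circ(0,0,.048)],[],[0,.004,.008]),
}
S=4
def render(c,name,p,bb,z0=0):
    x,y,a=p;R=np.array([[np.cos(a),-np.sin(a)],[np.sin(a),np.cos(a)]])
    u0,v0,u1,v1=bb;im=np.zeros(((v1-v0)*S,(u1-u0)*S),np.uint8)
    po,ho,zs=M[name]
    def d(poly,z,val):
        w=poly@R.T+[x,y];q=proj(c,np.c_[w,np.full(len(w),z+z0)])
        q=((q+.5-[u0,v0])*S-.5)
        cv2.fillPoly(im,[np.round(q*16).astype(np.int32)],val,shift=4)
    for z in zs:
        for k in po:d(k,z,255)
    for z in zs:
        for k in ho:d(k,z,0)
    return cv2.resize(im,(u1-u0,v1-v0),interpolation=cv2.INTER_AREA)/255.
def fit(c,name,mask,p0,z0=0,rots=(0,)):
    v,u=np.where(mask);bb=(max(u.min()-8,0),max(v.min()-8,0),min(u.max()+9,560),min(v.max()+9,420))
    m=mask[bb[1]:bb[3],bb[0]:bb[2]].astype(float)
    f=lambda q:np.abs(render(c,name,[q[0]/100,q[1]/100,q[2]],bb,z0)-m).sum()/m.sum()
    best=None
    for a in rots:
        q0=np.array([p0[0]*100,p0[1]*100,p0[2]+a])
        r_=minimize(f,q0,method="Nelder-Mead",options=dict(initial_simplex=np.vstack([q0]+[q0+d for d in np.diag([1,1,.3])]),xatol=1e-3,fatol=1e-5,maxiter=400))
        if best is None or r_.fun<best.fun:best=r_
    q=best.x;return np.array([q[0]/100,q[1]/100,q[2]]),best.fun
def overlay(c,im,name,p,z0=0):
    x,y,a=p;R=np.array([[np.cos(a),-np.sin(a)],[np.sin(a),np.cos(a)]])
    po,ho,zs=M[name]
    for k in po+ho:
        w=k@R.T+[x,y];q=proj(c,np.c_[w,np.full(len(w),zs[-1]+z0)])
        cv2.polylines(im,[np.round(((q+.5)*3-.5)*16).astype(np.int32)],True,(255,0,0),1,cv2.LINE_AA,4)
E
cat > m1.py <<'E'
from fit import *
d=np.radians
init=[("carabiner","carabiner",(.64,.28,d(-30))),("grip_trainer","grip_trainer",(.46,.12,d(-25))),("whistle","whistle",(.455,-.12,d(-55))),("jar","jar",(.64,.105,0)),
("carabiner_pad","pad",(.455,.343,d(-8))),("trainer_pad","pad",(.633,-.27,0)),("whistle_pad","pad",(.628,-.107,0)),("coaster","coaster",(.455,-.328,0))]
for n in("top","scene"):
    c=imaging.capture(n);big=cv2.resize(c["pixels"],None,fx=3,fy=3,interpolation=cv2.INTER_CUBIC)
    for q,mn,p0 in init:
        L=[o for o in imaging.regions_of(q,c) if np.linalg.norm(unproj(c,o["centre"],.01)[:2]-p0[:2])<.045]
        if not L: print(n,q,"none");continue
        m=L[0]["mask"]
        if mn in("pad","coaster"):
            m=cv2.morphologyEx(m.astype(np.uint8),cv2.MORPH_CLOSE,np.ones((9,9)))>0
        p,e=fit(c,mn,m,p0);print(n,q,np.round(p[:2],4),round(np.degrees(p[2]),2),"err",round(e,3))
        overlay(c,big,mn,p)
    if n=="top": b=big[270:900,180:1380]
    else: b=big[480:1000,360:1400]
    save(cv2.resize(b,(800,int(800*b.shape[0]/b.shape[1])),interpolation=cv2.INTER_AREA),f"pics/fit_{n}.png")
E
python3 m1.py
```

```text
top carabiner [0.644  0.2783] -30.93 err 0.138
top grip_trainer [0.4578 0.1304] -27.45 err 0.121
top whistle [ 0.4495 -0.1127] -59.49 err 0.2
top jar [0.643  0.1029] 9.19 err 0.047
top carabiner_pad [0.4509 0.3412] -10.42 err 0.023
top trainer_pad [ 0.6343 -0.2701] -2.39 err 0.025
top whistle_pad [ 0.627  -0.1091] -1.69 err 0.037
top coaster [ 0.4545 -0.3283] 14.7 err 0.052
scene carabiner [0.6416 0.2804] -31.49 err 0.133
scene grip_trainer [0.4553 0.1322] -27.26 err 0.176
scene whistle [ 0.4453 -0.1126] -48.27 err 0.415
scene jar [0.6415 0.1032] 13.65 err 0.056
scene carabiner_pad [0.4506 0.3431] -10.47 err 0.036
scene trainer_pad [ 0.633 -0.269] -2.2 err 0.031
scene whistle_pad [ 0.6256 -0.1074] -2.86 err 0.026
scene coaster [ 0.4526 -0.3269] 12.93 err 0.045
```

View pics/fit_top.png

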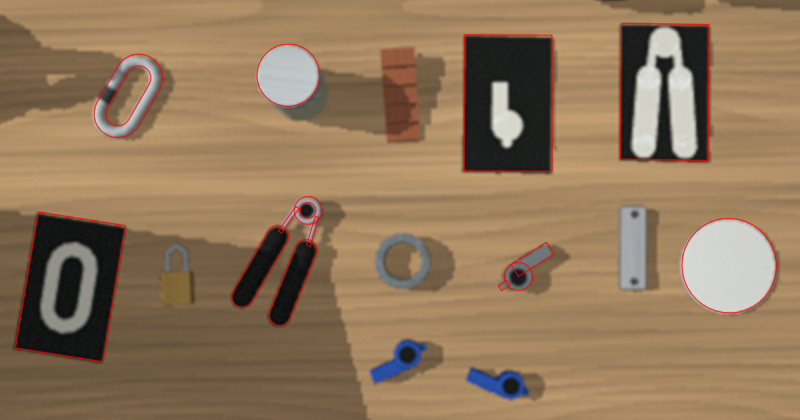

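View pics/fit_scene.png

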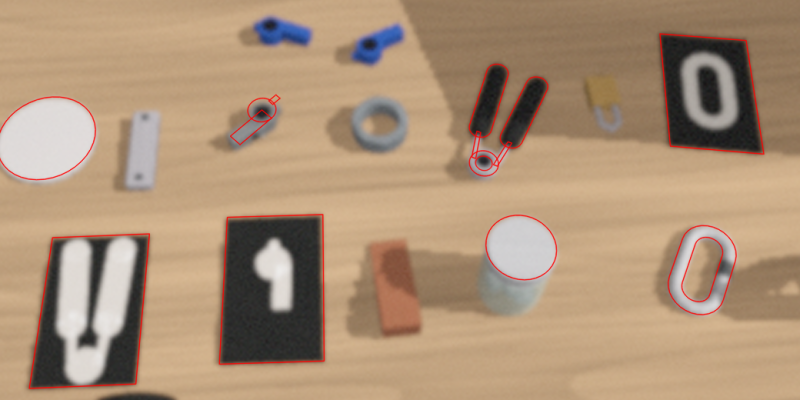

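```bash
cat > wf.py <<'E'
from fit import *
def wmask(c,p,rad=22,off=(0.01,-.02)):
    u,v=proj(c,[p[0]+off[0],p[1]+off[1],.01])[0];P=c["pixels"].astype(int)
    sat=(P.max(2)-P.min(2))
    yy,xx=np.mgrid[:420,:560]
    near=(xx-u)**2+(yy-v)**2<rad**2
    m=(near&(P[...,2]-P[...,0]>-14)).astype(np.uint8)
    m=cv2.morphologyEx(m,cv2.MORPH_CLOSE,np.ones((5,5)))
    n,l,s,_=cv2.connectedComponentsWithStats(m);return l==1+np.argmax(s[1:,4])
if __name__=="__main__":
    t=[]
    for n in("top","scene"):
        c=imaging.capture(n);m=wmask(c,(.449,-.1127))
        p,e=fit(c,"whistle",m,(.449,-.113,np.radians(-57)),rots=(-.2,0,.2));print(n,p[:2],np.degrees(p[2]),e,m.sum())
        big=cv2.resize(c["pixels"],None,fx=3,fy=3,interpolation=cv2.INTER_CUBIC);overlay(c,big,"whistle",p)
        g=cv2.resize(m.astype(np.uint8)*255,None,fx=3,fy=3)
        u,v=(3*proj(c,[p[0],p[1],.01])[0]).astype(int);k=slice(v-75,v+75),slice(u-75,u+75)
        t+=[big[k],cv2.cvtColor(g[k],cv2.COLOR_GRAY2RGB)]
    save(np.hstack(t),"pics/wf.png")
E
python3 wf.py
```

```text
top [ 0.44897047 -0.11291539] -60.39517570657549 0.15202367739548647 265
scene [ 0.446215   -0.11285688] -52.760100768846854 0.3801659125188536 208
```

View pics/wf.png

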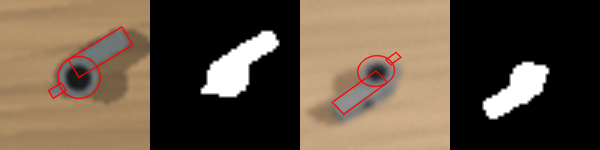

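```bash
cat > go.py <<'E'
import sys
from h import *
def go(x,y,z,phi):
    s=r.sense();p=s["tcp_pos"];R=s["ee_rot"];f=np.degrees(np.arctan2(R[1,1],R[0,1]))
    tw=-((phi-f+180)%360-180)
    a=np.radians(phi);yy=np.array([np.cos(a),np.sin(a)]);zz=np.array([np.sin(a),-np.cos(a)])
    D=np.array([x,y,z])-p
    print("t",round(s["time_s"],2),"p",np.round(p,4),"phi",round(f,2),"tiltx",np.round(R[:,0],3),"w",round(s["gripper_width"],3),"F",np.round(s["wrist_force"],1))
    print("twist",round(tw,2),"then total shift xyz mm",np.round([-D[2]*1e3,D[:2]@yy*1e3,D[:2]@zz*1e3],1))
if __name__=="__main__": go(*map(float,sys.argv[1:5]))
E
python3 go.py .643 .279 .1 -121
```

```text
t 2.0 p [0.2638 0.5666 0.2366] phi -114.97 tiltx [ 0.  0. -1.] w 0.997 F [-0.1  0.3  0.2]
twist 6.03 then total shift xyz mm [ 136.6   51.2 -473.2]
```

>>> apply_moves --pt "0 0 0" --pt "0 0.005 -0.04" --pt "0 0.005 -0.045" --pt "0 0.005 -0.045" --pt "0 0.005 -0.045" --pt "0 0.005 -0.045" --pt "0.02 0.005 -0.045" --pt "0.02 0.005 -0.045" --pt "0.02 0.005 -0.045" --pt "0.02 0.005 -0.04" --pt "0.02 0.005 -0.04" --pt "0 0 0" --twist '[6, 0, 0, 0, 0, 0, 0, 0, 0, 0, 0, 0]' --claw '[1, 1, 1, 1, 1, 1, 1, 1, 1, 1, 1, 1]'

```text
time_s: 3.2
tcp_pos: [0.6225, 0.2942, 0.1351]
ee_rot: [[0.004, -0.513, -0.859], [0.006, -0.859, 0.513], [-1.0, -0.007, -0.0]]
wrist_force: [-0.7, -0.4, -0.3]
gripper_width: 0.999
```

```bash
python3 go.py .643 .279 .06 -121
```

```text
t 3.2 p [0.6225 0.2942 0.1351] phi -120.84 tiltx [ 0.004  0.006 -1.   ] w 0.999 F [-0.7 -0.4 -0.3]
twist 0.16 then total shift xyz mm [ 75.1   2.5 -25.4]
```

>>> apply_moves --pt "0.02 0 -0.01" --pt "0.02 0.002 -0.01" --pt "0.02 0 -0.005" --pt "0.015 0 0" --pt "0 0 0" --twist '[0, 0, 0, 0, 0]' --claw '[1, 1, 1, 1, 1]'

```text
time_s: 3.7
tcp_pos: [0.6451, 0.28, 0.0584]
ee_rot: [[0.006, -0.514, -0.858], [0.007, -0.858, 0.514], [-1.0, -0.009, -0.002]]
wrist_force: [0.0, -0.9, 0.3]
gripper_width: 1.001
```

```bash
python3 go.py .643 .279 .0155 -121; sed -n 1,20p m1.py >/dev/null; python3 - <<'E'
from fit import *
c=imaging.capture("top")
L=imaging.regions_of("carabiner",c);print([(o["p"],o["centre"]) for o in L])
save(cv2.resize(c["pixels"][80:220,60:240],None,fx=4,fy=4,interpolation=cv2.INTER_CUBIC),"pics/g1.png")
E
```

```text
t 3.7 p [0.6451 0.28   0.0584] phi -120.93 tiltx [ 0.006  0.007 -1.   ] w 1.001 F [ 0.  -0.9  0.3]
twist 0.07 then total shift xyz mm [42.9  1.9  1.3]
[(0.6, [115.6, 135.9])]
```

View pics/g1.png

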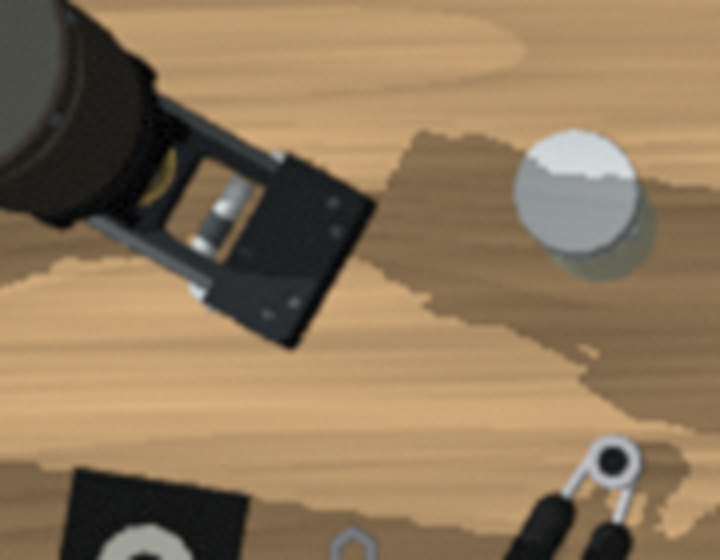

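>>> apply_moves --pt "0.015 0.002 0.001" --pt "0.014 0 0" --pt "0.01 0 0" --pt "0.003 0 0" --twist '[0, 0, 0, 0]' --claw '[1, 1, 1, 1]'

```text
time_s: 4.2
tcp_pos: [0.6475, 0.2838, 0.0238]
ee_rot: [[0.02, -0.51, -0.86], [0.015, -0.86, 0.51], [-1.0, -0.023, -0.01]]
wrist_force: [-0.3, -0.1, 1.1]
gripper_width: 1.0
```

```bash
python3 go.py .643 .279 .0155 -121
```

```text
t 4.2 p [0.6475 0.2838 0.0238] phi -120.67 tiltx [ 0.02   0.015 -1.   ] w 1.0 F [-0.3 -0.1  1.1]
twist 0.33 then total shift xyz mm [8.3 6.4 1.4]
```

```bash
python3 - <<'E'
from h import *
s=r.sense()
for k in("joints","joint_velocities","effort","wrist_force","moment"):print(k,np.round(s[k],2))
for n in("scene","top"):
    c=imaging.capture(n)
    save(cv2.resize(c["pixels"][150:350,300:560] if n=="scene" else c["pixels"][60:260,0:260],None,fx=3,fy=3,interpolation=cv2.INTER_CUBIC),f"pics/g2{n}.png")
E
```

```text
joints [ 3.674e+01  4.002e+01 -1.030e+00  2.000e-02 -4.752e+01  2.258e+01]
joint_velocities [ 0.34  1.44 -0.22  0.53  3.23 -0.08]
effort [ 5.000e-02 -5.053e+01  1.559e+01  3.460e+00  1.600e-01  0.000e+00]
wrist_force [-0.26 -0.12  1.06]
moment [-0.02  0.07  0.08]
```

View pics/g2scene.png

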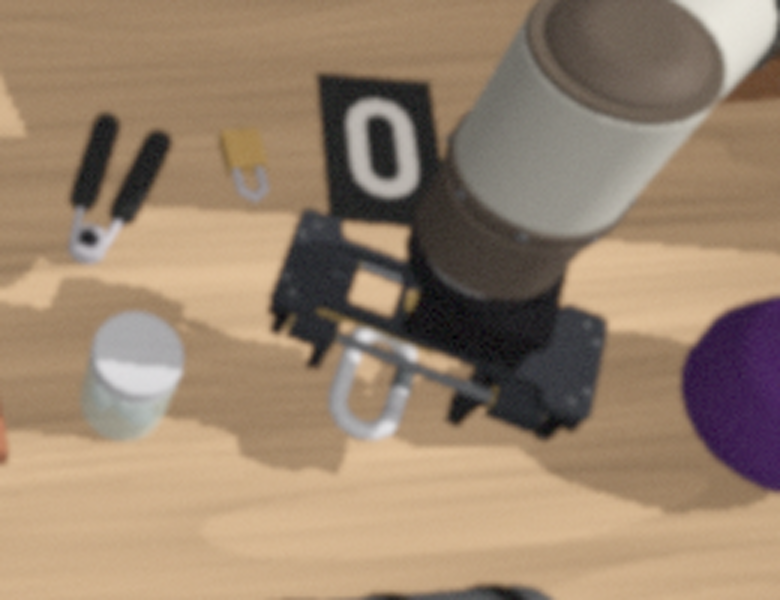

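```bash
python3 go.py .643 .279 .0155 -121
```

```text
t 4.3 p [0.6479 0.2839 0.0244] phi -120.66 tiltx [ 0.021  0.015 -1.   ] w 1.003 F [-0.1 -0.2  0.2]
twist 0.34 then total shift xyz mm [8.9 6.7 1.7]
```

>>> apply_moves --pt "0 0 0" --pt "0 0 0" --twist '[0, 0]' --claw '[1, 1]'

```text
time_s: 4.5
tcp_pos: [0.6485, 0.2843, 0.0254]
ee_rot: [[0.022, -0.509, -0.86], [0.016, -0.86, 0.51], [-1.0, -0.025, -0.011]]
wrist_force: [-0.3, -0.0, -0.3]
gripper_width: 0.998
```

```bash
python3 go.py .643 .279 .0155 -121
```

```text
t 4.5 p [0.6485 0.2843 0.0254] phi -120.64 tiltx [ 0.022  0.016 -1.   ] w 0.998 F [-0.3 -0.  -0.3]
twist 0.36 then total shift xyz mm [9.9 7.4 2. ]
```

>>> apply_moves --pt "-0.01 0 0" --pt "-0.01 0 0" --pt "-0.01 0 0" --pt "0 0 0" --twist '[0, 0, 0, 0]' --claw '[1, 1, 1, 1]'

```text
time_s: 4.9
tcp_pos: [0.649, 0.2842, 0.0602]
ee_rot: [[0.026, -0.509, -0.86], [0.017, -0.86, 0.51], [-1.0, -0.028, -0.013]]
wrist_force: [-0.5, 0.7, -0.1]
gripper_width: 0.999
```

```bash
python3 go.py .643 .279 .0155 -121;python3 -c "
from h import *
for i in range(2): imaging.capture('top')
print(r.sense()['joints'])";python3 go.py .643 .279 .0155 -121
```

```text
t 4.9 p [0.649  0.2842 0.0602] phi -120.63 tiltx [ 0.026  0.017 -1.   ] w 0.999 F [-0.5  0.7 -0.1]
twist 0.37 then total shift xyz mm [44.7  7.5  2.5]
[ 36.71704584  37.76783767   0.30275164   0.05656285 -50.92333951
  22.58043577]
t 5.0 p [0.648  0.2837 0.0584] phi -120.66 tiltx [ 0.023  0.016 -1.   ] w 1.001 F [-0.6  0.2  0.6]
twist 0.34 then total shift xyz mm [42.9  6.6  1.9]
```

>>> apply_moves --pt "0.01 0.007 0.002" --twist '[0]' --claw '[1]'

```text
time_s: 5.1
tcp_pos: [0.644, 0.2796, 0.0491]
ee_rot: [[0.026, -0.509, -0.86], [0.018, -0.86, 0.51], [-0.999, -0.029, -0.013]]
wrist_force: [0.3, -0.2, -0.3]
gripper_width: 0.998
```

```bash
python3 -c "
from h import *
for i in range(3): print(np.round(r.sense()['tcp_pos'],4),np.round(r.sense()['ee_rot'][:,0],4));imaging.capture('top')
";python3 go.py .643 .279 .0155 -121
```

```text
[0.644  0.2796 0.0491] [ 0.0261  0.0181 -0.9995]
[0.6409 0.2776 0.0458] [ 0.0194  0.0149 -0.9997]
[0.6407 0.2774 0.0457] [ 0.0181  0.0138 -0.9997]
t 5.25 p [0.6415 0.2778 0.0463] phi -120.69 tiltx [ 0.02   0.014 -1.   ] w 0.998 F [ 0.3 -0.4  0.1]
twist 0.31 then total shift xyz mm [30.8 -1.8 -0.6]
```

>>> apply_moves --pt "0.01 0 0" --twist '[0]' --claw '[1]'

```text
time_s: 5.35
tcp_pos: [0.6427, 0.2784, 0.0372]
ee_rot: [[0.022, -0.51, -0.86], [0.015, -0.86, 0.51], [-1.0, -0.025, -0.011]]
wrist_force: [0.2, -0.1, 0.5]
gripper_width: 0.998
```

```bash
python3 -c "
from h import *
for i in range(3): print(np.round(r.sense()['tcp_pos'],4),np.round(r.sense()['ee_rot'][:,0],4));imaging.capture('top')
";python3 go.py .643 .279 .0155 -121
```

```text
[0.6427 0.2784 0.0372] [ 0.0223  0.0153 -0.9996]
[0.6407 0.2774 0.0337] [ 0.0167  0.0128 -0.9998]
[0.6403 0.2771 0.0338] [ 0.0156  0.012  -0.9998]
t 5.5 p [0.6409 0.2774 0.0346] phi -120.7 tiltx [ 0.017  0.012 -1.   ] w 0.999 F [-0.6  0.4 -1.1]
twist 0.3 then total shift xyz mm [19.1 -2.5 -1. ]
```

```bash
cat > st.py <<'E'
import sys
from h import *
n=int(sys.argv[1]) if len(sys.argv)>1 else 2
for i in range(n):
    imaging.capture('top');s=r.sense();R=s["ee_rot"]
    print(round(s["time_s"],2),np.round(s['tcp_pos'],4),"tilt",np.round(R[:2,0],4),"phi",round(np.degrees(np.arctan2(R[1,1],R[0,1])),2),"w",round(s["gripper_width"],3),"F",np.round(s["wrist_force"],1))
if len(sys.argv)>2:
    from go import go
    go(*map(float,sys.argv[2:6]))
E
python3 st.py 3 .643 .279 .0155 -121
```

```text
5.55 [0.6414 0.2777 0.0353] tilt [0.0183 0.0131] phi -120.69 w 1.001 F [ 0.8 -0.3  0. ]
5.6 [0.6417 0.2779 0.0358] tilt [0.0191 0.0136] phi -120.68 w 0.998 F [-0.   0.3  0.5]
5.65 [0.6419 0.278  0.0363] tilt [0.0198 0.0141] phi -120.68 w 1.002 F [0.2 0.2 0.4]
t 5.65 p [0.6419 0.278  0.0363] phi -120.68 tiltx [ 0.02   0.014 -1.   ] w 1.002 F [0.2 0.2 0.4]
twist 0.32 then total shift xyz mm [20.8 -1.4 -0.4]
```

>>> apply_moves --pt "0.01 -0.002 -0.001" --twist '[0]' --claw '[1]'

```text
time_s: 5.75
tcp_pos: [0.6452, 0.2801, 0.0279]
ee_rot: [[0.023, -0.51, -0.86], [0.016, -0.86, 0.51], [-1.0, -0.026, -0.012]]
wrist_force: [0.8, 0.2, -0.5]
gripper_width: 0.998
```

```bash
python3 st.py 2 .643 .279 .0155 -121
```

```text
5.8 [0.644  0.2796 0.0249] tilt [0.0193 0.0141] phi -120.69 w 0.998 F [-0.1 -0.1 -1.5]
5.85 [0.6434 0.2792 0.0247] tilt [0.0177 0.0131] phi -120.7 w 0.997 F [-0.1 -0.  -0.8]
t 5.85 p [0.6434 0.2792 0.0247] phi -120.7 tiltx [ 0.018  0.013 -1.   ] w 0.997 F [-0.1 -0.  -0.8]
twist 0.3 then total shift xyz mm [9.2 0.3 0.2]
```

>>> apply_moves --pt "0.008 0 0" --twist '[0]' --claw '[1]'

```text
time_s: 5.95
tcp_pos: [0.6444, 0.2797, 0.0174]
ee_rot: [[0.02, -0.51, -0.86], [0.014, -0.86, 0.51], [-1.0, -0.022, -0.01]]
wrist_force: [-0.6, -0.3, -0.6]
gripper_width: 0.997
```

```bash
python3 st.py 2 .643 .279 .0155 -121
```

```text
6.0 [0.6437 0.2795 0.0155] tilt [0.0179 0.0131] phi -120.68 w 1.002 F [-0.6  1.7  2.3]
6.05 [0.6435 0.2793 0.0158] tilt [0.0172 0.0126] phi -120.69 w 1.003 F [-0.9  0.  -1. ]
t 6.05 p [0.6435 0.2793 0.0158] phi -120.69 tiltx [ 0.017  0.013 -1.   ] w 1.003 F [-0.9  0.  -1. ]
twist 0.31 then total shift xyz mm [0.3 0.5 0.3]
```

Close.

>>> apply_moves --pt "0 0 0" --pt "0 0 0" --pt "0 0 0" --pt "0 0 0" --pt "0 0 0" --pt "0 0 0" --twist '[0, 0, 0, 0, 0, 0]' --claw '[0.7, 0.4, 0.3, 0.3, 0.3, 0.3]'

```text
time_s: 6.65
tcp_pos: [0.6427, 0.2786, 0.0153]
ee_rot: [[0.015, -0.511, -0.86], [0.012, -0.859, 0.511], [-1.0, -0.018, -0.007]]
wrist_force: [-0.1, 0.1, -0.6]
gripper_width: 0.554
```

```bash
python3 st.py 2 .643 .279 .06 -121
```

```text
6.7 [0.6427 0.2786 0.0153] tilt [0.0153 0.0117] phi -120.73 w 0.555 F [-0.2  0.4 -0.9]
6.75 [0.6427 0.2786 0.0153] tilt [0.0153 0.0117] phi -120.73 w 0.547 F [0.5 0.9 0.3]
t 6.75 p [0.6427 0.2786 0.0153] phi -120.73 tiltx [ 0.015  0.012 -1.   ] w 0.547 F [0.5 0.9 0.3]
twist 0.27 then total shift xyz mm [-44.7  -0.5  -0.1]
```

>>> apply_moves --pt "0 0 0" --pt "-0.01 0 0" --pt "-0.02 0 0" --pt "-0.02 0 0" --pt "-0.01 0 0" --pt "0 0 0" --twist '[0, 0, 0, 0, 0, 0]' --claw '[0, 0, 0, 0, 0, 0]'

```text
time_s: 7.35
tcp_pos: [0.6413, 0.2777, 0.0781]
ee_rot: [[0.014, -0.511, -0.859], [0.011, -0.859, 0.511], [-1.0, -0.016, -0.006]]
wrist_force: [0.0, 0.3, -0.9]
gripper_width: 0.552
```

```bash
python3 st.py 3 .4508 .342 .07 -100.4
```

```text
7.4 [0.6409 0.2775 0.0773] tilt [0.0129 0.0103] phi -120.74 w 0.55 F [-0.3 -0.3 -0.7]
7.45 [0.6404 0.2772 0.0761] tilt [0.0111 0.0093] phi -120.76 w 0.551 F [-0.4 -0.5 -0.8]
7.5 [0.64   0.2769 0.0753] tilt [0.0096 0.0084] phi -120.76 w 0.551 F [ 0.2  0.2 -0.7]
t 7.5 p [0.64   0.2769 0.0753] phi -120.76 tiltx [ 0.01   0.008 -1.   ] w 0.551 F [ 0.2  0.2 -0.7]
twist -20.36 then total shift xyz mm [  5.3 -29.9 197.8]
```

>>> apply_moves --pt "0 0 0" --pt "0 0 0" --pt "0 0 0" --pt "0 -0.004 0.03" --pt "0 -0.005 0.035" --pt "0 -0.006 0.035" --pt "0 -0.006 0.035" --pt "0 -0.005 0.03" --pt "0 -0.004 0.02" --pt "0 0 0.01" --pt "0 0 0" --twist '[-6.7, -6.7, -6.7, 0, 0, 0, 0, 0, 0, 0, 0]' --claw '[0, 0, 0, 0, 0, 0, 0, 0, 0, 0, 0]'

```text
time_s: 8.6
tcp_pos: [0.4414, 0.3359, 0.0608]
ee_rot: [[-0.009, -0.174, -0.985], [-0.008, -0.985, 0.175], [-1.0, 0.009, 0.007]]
wrist_force: [0.0, 0.1, -0.5]
gripper_width: 0.551
```

```bash
python3 st.py 3 .4508 .342 .04 -100.4
```

```text
8.65 [0.4422 0.336  0.0609] tilt [-0.0083 -0.0072] phi -100.08 w 0.548 F [ 0.1 -0.2 -1. ]
8.7 [0.4429 0.336  0.0611] tilt [-0.0077 -0.0066] phi -100.12 w 0.555 F [-0.4  0.5 -0.9]
8.75 [0.4434 0.3361 0.0612] tilt [-0.0073 -0.0062] phi -100.16 w 0.55 F [-0.1 -0.5 -0.9]
t 8.75 p [0.4434 0.3361 0.0612] phi -100.16 tiltx [-0.007 -0.006 -1.   ] w 0.55 F [-0.1 -0.5 -0.9]
twist 0.24 then total shift xyz mm [21.2 -7.2 -6.2]
```

>>> apply_moves --pt "0.012 -0.004 -0.004" --pt "0.014 -0.003 -0.002" --twist '[0.2, 0]' --claw '[0, 0]'

```text
time_s: 8.95
tcp_pos: [0.4534, 0.3425, 0.0354]
ee_rot: [[-0.004, -0.182, -0.983], [-0.002, -0.983, 0.182], [-1.0, 0.003, 0.003]]
wrist_force: [-0.1, 0.1, -1.3]
gripper_width: 0.552
```

```bash
python3 st.py 5 .4508 .342 .0195 -100.4
```

```text
9.0 [0.4525 0.3416 0.0326] tilt [-0.0068 -0.0055] phi -100.52 w 0.547 F [ 0.9  0.3 -1.9]
9.05 [0.4519 0.3411 0.0332] tilt [-0.0078 -0.0069] phi -100.51 w 0.554 F [-1.1 -0.  -0.2]
9.1 [0.4519 0.3413 0.0341] tilt [-0.0071 -0.0063] phi -100.48 w 0.552 F [-0.8 -0.4 -1.1]
9.15 [0.452  0.3417 0.0349] tilt [-0.0062 -0.0053] phi -100.45 w 0.552 F [0.5 0.7 0.2]
9.2 [0.4521 0.342  0.0355] tilt [-0.0054 -0.0044] phi -100.43 w 0.55 F [0.  0.1 0.3]
t 9.2 p [0.4521 0.342  0.0355] phi -100.43 tiltx [-0.005 -0.004 -1.   ] w 0.55 F [0.  0.1 0.3]
twist -0.03 then total shift xyz mm [16.   0.2  1.3]
```

>>> apply_moves --pt "0.01 0 0.001" --twist '[0]' --claw '[0]'

```text
time_s: 9.3
tcp_pos: [0.4521, 0.3431, 0.0266]
ee_rot: [[-0.003, -0.181, -0.984], [-0.002, -0.984, 0.181], [-1.0, 0.002, 0.002]]
wrist_force: [1.3, 0.2, -0.9]
gripper_width: 0.551
```

```bash
python3 st.py 5 .4508 .342 .0195 -100.4
```

```text
9.35 [0.4506 0.3417 0.0241] tilt [-0.0065 -0.0051] phi -100.47 w 0.553 F [-0.8 -0.2 -2.2]
9.4 [0.4502 0.3413 0.0243] tilt [-0.0073 -0.0062] phi -100.46 w 0.552 F [-0.4 -0.1 -0.8]
9.45 [0.4505 0.3416 0.0248] tilt [-0.0066 -0.0057] phi -100.44 w 0.549 F [ 0.5  0.  -0.9]
9.5 [0.4508 0.3419 0.0252] tilt [-0.0058 -0.005 ] phi -100.42 w 0.552 F [ 0.6  0.2 -0.2]
9.55 [0.451  0.3421 0.0255] tilt [-0.0054 -0.0045] phi -100.42 w 0.548 F [-0.8 -0.3 -0.7]
t 9.55 p [0.451  0.3421 0.0255] phi -100.42 tiltx [-0.005 -0.004 -1.   ] w 0.548 F [-0.8 -0.3 -0.7]
twist -0.02 then total shift xyz mm [6.  0.2 0.2]
```

>>> apply_moves --pt "0.005 0 0" --twist '[0]' --claw '[0]'

```text
time_s: 9.65
tcp_pos: [0.4515, 0.3428, 0.0213]
ee_rot: [[-0.004, -0.18, -0.984], [-0.003, -0.984, 0.18], [-1.0, 0.003, 0.003]]
wrist_force: [0.2, 0.3, -1.1]
gripper_width: 0.55
```

```bash
python3 st.py 5 .4508 .342 .0195 -100.4
```

```text
9.7 [0.4508 0.3421 0.02  ] tilt [-0.0055 -0.0044] phi -100.42 w 0.549 F [ 0.1 -0.1 -1.1]
9.75 [0.4507 0.3419 0.0201] tilt [-0.006  -0.0051] phi -100.42 w 0.553 F [ 0.  -0.6 -0.5]
9.8 [0.4508 0.342  0.0203] tilt [-0.0057 -0.0049] phi -100.41 w 0.551 F [ 0.  -0.5 -1.5]
9.85 [0.4509 0.3421 0.0204] tilt [-0.0055 -0.0047] phi -100.41 w 0.551 F [0.2 0.3 0.2]
9.9 [0.451  0.3422 0.0206] tilt [-0.0053 -0.0044] phi -100.41 w 0.548 F [ 0.2 -0.2  0.2]
t 9.9 p [0.451  0.3422 0.0206] phi -100.41 tiltx [-0.005 -0.004 -1.   ] w 0.548 F [ 0.2 -0.2  0.2]
twist -0.01 then total shift xyz mm [1.1 0.2 0.2]
```

>>> apply_moves --pt "0.0015 0 0" --pt "0 0 0" --pt "0 0 0" --pt "0 0 0" --pt "0 0 0" --twist '[0, 0, 0, 0, 0]' --claw '[0, 0, 0.6, 0.7, 0.8]'

```text
time_s: 10.4
tcp_pos: [0.4514, 0.3426, 0.0198]
ee_rot: [[-0.004, -0.18, -0.984], [-0.003, -0.984, 0.18], [-1.0, 0.004, 0.003]]
wrist_force: [-0.4, -0.9, -1.0]
gripper_width: 0.701
```

```bash
python3 st.py 3 .4508 .342 .1 -117.4
```

```text
10.45 [0.4514 0.3426 0.0198] tilt [-0.0041 -0.0032] phi -100.39 w 0.738 F [0.7 0.4 0.6]
10.5 [0.4514 0.3426 0.0198] tilt [-0.0042 -0.0032] phi -100.4 w 0.762 F [-0.3 -0.   0. ]
10.55 [0.4514 0.3426 0.0198] tilt [-0.0042 -0.0033] phi -100.39 w 0.778 F [ 0.6 -0.8 -0.2]
t 10.55 p [0.4514 0.3426 0.0198] phi -100.39 tiltx [-0.004 -0.003 -1.   ] w 0.778 F [ 0.6 -0.8 -0.2]
twist 17.01 then total shift xyz mm [-80.2   0.8   0.3]
```

>>> apply_moves --pt "-0.01 0 0" --pt "-0.02 0 0" --pt "-0.03 0 0" --pt "-0.03 0 0" --pt "-0.01 0 0" --pt "0 0 0" --pt "0 0 0" --pt "0 0 0" --twist '[0, 0, 0, 0, 0, 8, 8, 0]' --claw '[1, 1, 1, 1, 1, 1, 1, 1]'

```text
time_s: 11.35
tcp_pos: [0.4518, 0.3428, 0.1268]
ee_rot: [[-0.003, -0.453, -0.892], [-0.002, -0.892, 0.453], [-1.0, 0.003, 0.002]]
wrist_force: [0.0, -0.3, -1.6]
gripper_width: 0.999
```

```bash
python3 st.py 3 .4566 .1313 .08 -117.4
```

```text
11.4 [0.4518 0.3427 0.1267] tilt [-0.0033 -0.0023] phi -116.8 w 1.001 F [ 0.5  0.2 -0.3]
11.45 [0.4518 0.3427 0.1264] tilt [-0.0036 -0.0028] phi -116.77 w 1.001 F [-0.  -0.1  0.4]
11.5 [0.4517 0.3427 0.1263] tilt [-0.0038 -0.003 ] phi -116.78 w 1.0 F [ 0.2  0.8 -0.3]
t 11.5 p [0.4517 0.3427 0.1263] phi -116.78 tiltx [-0.004 -0.003 -1.   ] w 1.0 F [ 0.2  0.8 -0.3]
twist 0.62 then total shift xyz mm [  46.3  185.4 -101.6]
```

>>> apply_moves --pt "0 0.03 -0.016" --pt "0 0.04 -0.022" --pt "0 0.04 -0.022" --pt "0 0.035 -0.02" --pt "0 0.025 -0.014" --pt "0 0.01 -0.006" --pt "0 0 0" --twist '[0.6, 0, 0, 0, 0, 0, 0]' --claw '[1, 1, 1, 1, 1, 1, 1]'

```text
time_s: 12.2
tcp_pos: [0.4583, 0.1309, 0.1243]
ee_rot: [[-0.007, -0.445, -0.895], [-0.005, -0.895, 0.445], [-1.0, 0.008, 0.004]]
wrist_force: [0.5, 0.4, -0.3]
gripper_width: 1.004
```

```bash
python3 st.py 3 .4566 .1313 .05 -117.4; cat > chk.py <<'E'
import sys
from fit import *
d=np.radians
T={"carabiner":("carabiner",(.4508,.342,d(-10.44)),.004,"carabiner_pad"),"grip_trainer":("grip_trainer",(.6137,-.2688,d(-2.3)),.004,""),"jar":("jar",(.4535,-.3276,0),.008,"")}
q=sys.argv[1];mn,p0,z0,_=T[q];t=[]
for n in sys.argv[2:] or("top","scene"):
    c=imaging.capture(n)
    L=[o for o in imaging.regions_of(q,c) if np.linalg.norm(unproj(c,o["centre"],.01)[:2]-p0[:2])<.06]
    print(n,[(round(o["p"],2),o["mask"].sum()) for o in L])
    big=cv2.resize(c["pixels"],None,fx=3,fy=3,interpolation=cv2.INTER_CUBIC)
    if L:
        p,e=fit(c,mn,L[0]["mask"],p0,z0);print(n,np.round(p[:2],4),round(np.degrees(p[2]),2),"err",round(e,3),"want",p0[:2],np.degrees(p0[2]))
        overlay(c,big,mn,p,z0)
    u,v=(3*proj(c,[p0[0],p0[1],.01])[0]).astype(int);u=min(max(u,150),1530);v=min(max(v,150),1110);t.append(big[v-150:v+150,u-150:u+150])
save(np.hstack(t),f"pics/chk_{q}.png")
E
python3 chk.py carabiner
```

```text
12.25 [0.4585 0.1317 0.1243] tilt [-0.0064 -0.005 ] phi -116.4 w 1.0 F [ 0.1  0.5 -0.4]
12.3 [0.4587 0.1325 0.1244] tilt [-0.006  -0.0048] phi -116.34 w 1.001 F [-0.  -0.5  0.1]
12.35 [0.4588 0.133  0.1244] tilt [-0.0057 -0.0047] phi -116.3 w 0.998 F [-0.2  0.9 -0.2]
t 12.35 p [0.4588 0.133  0.1244] phi -116.3 tiltx [-0.006 -0.005 -1.   ] w 0.998 F [-0.2  0.9 -0.2]
twist 1.1 then total shift xyz mm [74.4  2.5  1.2]
top []
scene [(0.69, np.int64(408))]
scene [0.4491 0.3446] -13.4 err 0.166 want (0.4508, 0.342) -10.44
```

View pics/chk_carabiner.png

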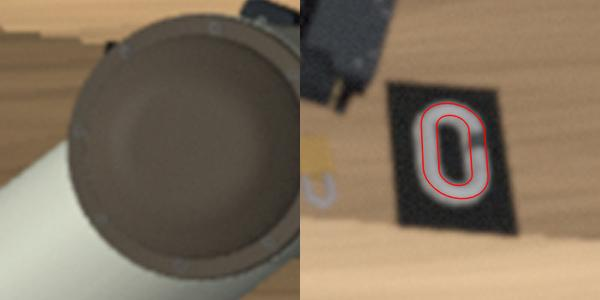

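>>> apply_moves --pt "0.01 0.002 0.001" --pt "0.02 0 0" --pt "0.025 0 0" --pt "0.015 0 0" --pt "0 0 0" --twist '[1.1, 0, 0, 0, 0]' --claw '[1, 1, 1, 1, 1]'

```text
time_s: 13.05
tcp_pos: [0.4558, 0.1336, 0.0505]
ee_rot: [[-0.005, -0.46, -0.888], [-0.004, -0.888, 0.46], [-1.0, 0.006, 0.003]]
wrist_force: [-0.1, 0.3, 0.3]
gripper_width: 1.0
```

```bash
python3 st.py 4 .4566 .1313 .017 -117.4; python3 chk.py carabiner
```

```text
13.1 [0.4564 0.1338 0.0513] tilt [-0.0039 -0.0033] phi -117.38 w 0.997 F [ 0.7 -1.   0.8]
13.15 [0.4572 0.1343 0.0523] tilt [-0.0018 -0.002 ] phi -117.37 w 1.001 F [0.8 0.3 0.5]
13.2 [0.4577 0.1346 0.053 ] tilt [-0.0003 -0.001 ] phi -117.36 w 1.002 F [ 0.1  0.3 -0.5]
13.25 [0.458  0.1347 0.0534] tilt [ 0.0006 -0.0004] phi -117.36 w 0.993 F [ 0.2 -0.6  0.8]
t 13.25 p [0.458  0.1347 0.0534] phi -117.36 tiltx [ 0.001 -0.    -1.   ] w 0.993 F [ 0.2 -0.6  0.8]
twist 0.04 then total shift xyz mm [36.4  3.7 -0.3]
top [(0.55, np.int64(231)), (0.5, np.int64(872))]
top [0.4508 0.342 ] -10.67 err 1.202 want (0.4508, 0.342) -10.44
scene [(0.73, np.int64(466))]
scene [0.4492 0.3445] -11.77 err 0.226 want (0.4508, 0.342) -10.44
```

View pics/chk_carabiner.png

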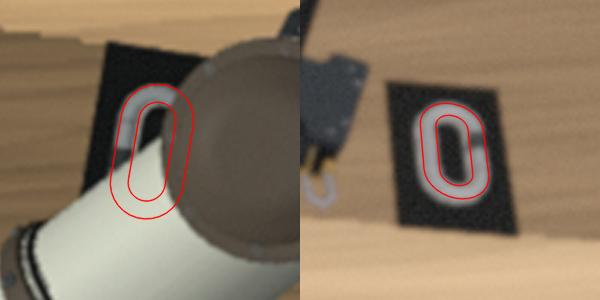

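>>> apply_moves --pt "0.012 0.003 0" --pt "0.012 0 0" --twist '[0, 0]' --claw '[1, 1]'

```text
time_s: 13.65
tcp_pos: [0.4584, 0.1331, 0.0317]
ee_rot: [[0.007, -0.46, -0.888], [0.004, -0.888, 0.46], [-1.0, -0.007, -0.004]]
wrist_force: [0.1, -0.2, -0.3]
gripper_width: 0.996
```

```bash
python3 st.py 4 .4566 .1313 .017 -117.4
```

```text
13.7 [0.4577 0.1326 0.0301] tilt [0.0044 0.0024] phi -117.38 w 1.0 F [-0.   0.  -0.6]
13.75 [0.4577 0.1326 0.0306] tilt [0.004 0.002] phi -117.37 w 0.998 F [-1.3  0.2  0.1]
13.8 [0.4581 0.1329 0.0312] tilt [0.0049 0.0024] phi -117.35 w 1.004 F [-0.1  0.2 -0.1]
13.85 [0.4584 0.1331 0.0316] tilt [0.0058 0.003 ] phi -117.34 w 0.994 F [-0.6 -1.2  0.2]
t 13.85 p [0.4584 0.1331 0.0316] phi -117.34 tiltx [ 0.006  0.003 -1.   ] w 0.994 F [-0.6 -1.2  0.2]
twist 0.06 then total shift xyz mm [14.6  2.5  0.8]
```

>>> apply_moves --pt "0.014 0.002 0.001" --twist '[0]' --claw '[1]'

```text
time_s: 13.95
tcp_pos: [0.4587, 0.1331, 0.0194]
ee_rot: [[0.011, -0.458, -0.889], [0.006, -0.889, 0.458], [-1.0, -0.01, -0.007]]
wrist_force: [0.8, 0.6, 0.0]
gripper_width: 0.998
```

```bash
python3 st.py 3 .4566 .1313 .017 -117.4
```

```text
14.0 [0.4563 0.1317 0.0168] tilt [0.0052 0.0029] phi -117.37 w 1.001 F [-1.6 -0.5 -1.9]
14.05 [0.456  0.1314 0.0172] tilt [0.0042 0.002 ] phi -117.36 w 1.002 F [-0.1 -0.9 -1.3]
14.1 [0.4565 0.1317 0.0177] tilt [0.0052 0.0025] phi -117.34 w 1.001 F [ 0.2  0.  -0.2]
t 14.1 p [0.4565 0.1317 0.0177] phi -117.34 tiltx [ 0.005  0.002 -1.   ] w 1.001 F [ 0.2  0.  -0.2]
twist 0.06 then total shift xyz mm [ 0.7  0.3 -0.2]
```

>>> apply_moves --pt "0.001 0 0" --pt "0 0 0" --pt "0 0 0" --pt "0 0 0" --pt "0 0 0" --pt "0 0 0" --pt "0 0 0" --twist '[0, 0, 0, 0, 0, 0, 0]' --claw '[0.8, 0.7, 0.5, 0.3, 0, 0, 0]'

```text
time_s: 14.8
tcp_pos: [0.4578, 0.1325, 0.0189]
ee_rot: [[0.009, -0.459, -0.888], [0.005, -0.889, 0.459], [-1.0, -0.008, -0.005]]
wrist_force: [0.6, -0.2, -1.0]
gripper_width: 0.674
```

```bash
python3 st.py 2 .4566 .1313 .017 -117.4
```

```text
14.85 [0.4578 0.1325 0.0189] tilt [0.0085 0.0046] phi -117.31 w 0.674 F [ 0.  -0.4 -1.3]
14.9 [0.4578 0.1325 0.0189] tilt [0.0085 0.0045] phi -117.31 w 0.667 F [-0.1 -0.6 -0.1]
t 14.9 p [0.4578 0.1325 0.0189] phi -117.31 tiltx [ 0.008  0.005 -1.   ] w 0.667 F [-0.1 -0.6 -0.1]
twist 0.09 then total shift xyz mm [1.9 1.6 0.5]
```

>>> apply_moves --pt "-0.01 0 0" --pt "-0.02 0 0" --pt "-0.025 0 0" --pt "-0.025 0 0" --pt "-0.015 0 0" --pt "0 0 0" --twist '[0, 0, 0, 0, 0, 0]' --claw '[0, 0, 0, 0, 0, 0]'

```text
time_s: 15.5
tcp_pos: [0.4558, 0.1313, 0.119]
ee_rot: [[0.006, -0.459, -0.888], [0.003, -0.888, 0.459], [-1.0, -0.005, -0.004]]
wrist_force: [0.4, 1.2, -1.3]
gripper_width: 0.676
```

```bash
python3 st.py 3 .6137 -.2688 .09 -92.3; python3 - <<'E'
from h import *
c=imaging.capture("scene");save(cv2.resize(c["pixels"][120:320,240:480],None,fx=3,fy=3,interpolation=cv2.INTER_CUBIC),"pics/t1.png")
E
```

```text
15.55 [0.4552 0.131  0.118 ] tilt [0.0041 0.002 ] phi -117.35 w 0.677 F [-0.4 -0.1 -1.5]
15.6 [0.4545 0.1306 0.1168] tilt [0.0018 0.0007] phi -117.37 w 0.676 F [ 0.1 -0.9 -1.7]
15.65 [0.4541 0.1303 0.116 ] tilt [ 0.0001 -0.0004] phi -117.37 w 0.676 F [-0.1  1.1 -2. ]
t 15.65 p [0.4541 0.1303 0.116 ] phi -117.37 tiltx [ 0. -0. -1.] w 0.676 F [-0.1  1.1 -2. ]
twist -25.07 then total shift xyz mm [  26.   392.4 -175.5]
```

View pics/t1.png

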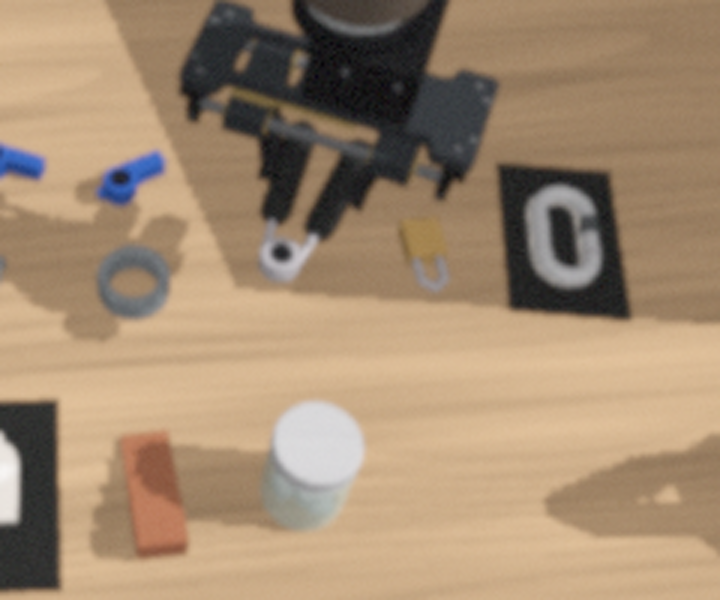

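>>> apply_moves --pt "0 0 0" --pt "0 0 0" --pt "0 0 0" --pt "0 0.025 -0.011" --pt "0 0.035 -0.016" --pt "0 0.04 -0.018" --pt "0 0.04 -0.018" --pt "0 0.04 -0.018" --pt "0 0.04 -0.018" --pt "0 0.04 -0.018" --pt "0 0.035 -0.016" --pt "0 0.02 -0.009" --twist '[-8.3, -8.4, -8.3, 0, 0, 0, 0, 0, 0, 0, 0, 0]' --claw '[0, 0, 0, 0, 0, 0, 0, 0, 0, 0, 0, 0]'

```text
time_s: 16.9
tcp_pos: [0.5859, -0.1993, 0.0982]
ee_rot: [[-0.033, -0.015, -0.999], [-0.009, -1.0, 0.016], [-0.999, 0.01, 0.033]]
wrist_force: [0.7, 0.4, -2.3]
gripper_width: 0.671
```

```bash
python3 st.py 4 .6137 -.2688 .05 -92.3
```

```text
16.95 [ 0.5868 -0.2015  0.0977] tilt [-0.0326 -0.0104] phi -90.97 w 0.675 F [ 2.8 -2.8 -1. ]
17.0 [ 0.5857 -0.1994  0.0977] tilt [-0.0336 -0.0094] phi -90.97 w 0.675 F [-1.   0.4 -1.1]
17.05 [ 0.585  -0.1979  0.098 ] tilt [-0.0341 -0.0088] phi -90.91 w 0.68 F [ 0.2 -0.1 -1.5]
17.1 [ 0.5848 -0.1968  0.0984] tilt [-0.0338 -0.0088] phi -90.82 w 0.674 F [-0.   0.3 -2. ]
t 17.1 p [ 0.5848 -0.1968  0.0984] phi -90.82 tiltx [-0.034 -0.009 -0.999] w 0.674 F [-0.   0.3 -2. ]
twist 1.48 then total shift xyz mm [ 48.4  70.8 -31.7]
```

>>> apply_moves --pt "0 0.02 -0.009" --pt "0 0.025 -0.011" --pt "0 0.018 -0.008" --pt "0 0.005 -0.002" --twist '[1.4, 0, 0, 0]' --claw '[0, 0, 0, 0]'

```text
time_s: 17.5
tcp_pos: [0.6111, -0.2611, 0.0954]
ee_rot: [[-0.041, -0.032, -0.999], [-0.007, -0.999, 0.032], [-0.999, 0.008, 0.041]]
wrist_force: [-0.1, -0.1, -2.1]
gripper_width: 0.676
```

```bash
python3 st.py 4 .6137 -.2688 .05 -92.3
```

```text
17.55 [ 0.6109 -0.261   0.0953] tilt [-0.0413 -0.0066] phi -91.82 w 0.68 F [ 1.1 -0.1 -1.6]
17.6 [ 0.6106 -0.2603  0.0954] tilt [-0.0415 -0.0063] phi -91.81 w 0.672 F [-0.3 -0.  -1.5]
17.65 [ 0.6104 -0.2599  0.0956] tilt [-0.0414 -0.0062] phi -91.79 w 0.675 F [ 1.1  0.  -1.7]
17.7 [ 0.6105 -0.2598  0.0959] tilt [-0.0411 -0.0064] phi -91.77 w 0.675 F [-1.3 -0.7 -1.8]
t 17.7 p [ 0.6105 -0.2598  0.0959] phi -91.77 tiltx [-0.041 -0.006 -0.999] w 0.675 F [-1.3 -0.7 -1.8]
twist 0.53 then total shift xyz mm [45.9  8.9 -3.6]
```

>>> apply_moves --pt "0.015 0.004 -0.002" --pt "0.014 0.004 -0.002" --pt "0.008 0 0" --pt "0.002 0 0" --twist '[0.5, 0, 0, 0]' --claw '[0, 0, 0, 0]'

```text
time_s: 18.1
tcp_pos: [0.6119, -0.2658, 0.0536]
ee_rot: [[-0.042, -0.037, -0.998], [-0.006, -0.999, 0.038], [-0.999, 0.007, 0.042]]
wrist_force: [0.0, 0.4, -1.3]
gripper_width: 0.675
```

```bash
python3 st.py 4 .6137 -.2688 .05 -92.3
```

```text
18.15 [ 0.6118 -0.2658  0.0535] tilt [-0.0426 -0.0055] phi -92.15 w 0.672 F [-0.2  0.3 -2.5]
18.2 [ 0.6123 -0.266   0.0544] tilt [-0.0412 -0.006 ] phi -92.14 w 0.677 F [-0.9  0.6 -1.2]
18.25 [ 0.6129 -0.2662  0.0553] tilt [-0.0396 -0.0065] phi -92.13 w 0.671 F [-0.4 -0.5 -1.6]
18.3 [ 0.6133 -0.2663  0.0559] tilt [-0.0384 -0.0068] phi -92.13 w 0.674 F [-0.3  0.1 -1. ]
t 18.3 p [ 0.6133 -0.2663  0.0559] phi -92.13 tiltx [-0.038 -0.007 -0.999] w 0.674 F [-0.3  0.1 -1. ]
twist 0.17 then total shift xyz mm [ 5.9  2.5 -0.5]
```

>>> apply_moves --pt "-0.03 0 0" --twist '[0]' --claw '[0]'

```text
time_s: 18.4
tcp_pos: [0.6114, -0.2652, 0.082]
ee_rot: [[-0.047, -0.038, -0.998], [-0.004, -0.999, 0.038], [-0.999, 0.006, 0.047]]
wrist_force: [-0.4, 0.5, -1.9]
gripper_width: 0.676
```

```bash
python3 st.py 5
```

```text
18.45 [ 0.6166 -0.267   0.0909] tilt [-0.0331 -0.0097] phi -92.05 w 0.675 F [ 1.9 -0.4  3.5]
18.5 [ 0.6178 -0.2671  0.0908] tilt [-0.0291 -0.0103] phi -92.05 w 0.672 F [ 1.  -0.5 -1.2]
18.55 [ 0.6166 -0.2666  0.089 ] tilt [-0.0317 -0.0086] phi -92.1 w 0.67 F [ 0.5  0.1 -1.6]
18.6 [ 0.6153 -0.2662  0.0873] tilt [-0.0351 -0.0072] phi -92.13 w 0.676 F [-0.4  0.1 -2.2]
18.65 [ 0.6144 -0.2659  0.0862] tilt [-0.0376 -0.0064] phi -92.15 w 0.674 F [-0.8 -0.3 -1.7]
```

>>> apply_moves --pt "0.03 0 0" --pt "0 0 0" --twist '[0, 0]' --claw '[0, 0]'

```text
time_s: 18.85
tcp_pos: [0.6122, -0.2657, 0.0547]
ee_rot: [[-0.039, -0.038, -0.999], [-0.005, -0.999, 0.038], [-0.999, 0.007, 0.039]]
wrist_force: [-2.2, 0.1, -2.0]
gripper_width: 0.674
```

```bash
python3 st.py 5
```

```text
18.9 [ 0.6147 -0.2667  0.0578] tilt [-0.0334 -0.0082] phi -92.1 w 0.675 F [ 0.1 -1.  -0.4]
18.95 [ 0.6162 -0.2671  0.0595] tilt [-0.0298 -0.0096] phi -92.07 w 0.677 F [-0.4 -0.  -0.7]
19.0 [ 0.6169 -0.2672  0.0605] tilt [-0.0278 -0.0099] phi -92.06 w 0.675 F [ 0.9 -0.3 -1.1]
19.05 [ 0.6171 -0.2672  0.0609] tilt [-0.0268 -0.01  ] phi -92.07 w 0.678 F [-0.2 -0.2 -1.5]
19.1 [ 0.6172 -0.2672  0.0611] tilt [-0.0265 -0.0098] phi -92.08 w 0.676 F [-0.3 -1.2 -1.8]
```

>>> apply_moves --pt "-0.03 0 0" --twist '[0]' --claw '[0]'

```text
time_s: 19.2
tcp_pos: [0.615, -0.266, 0.0874]
ee_rot: [[-0.036, -0.037, -0.999], [-0.007, -0.999, 0.038], [-0.999, 0.008, 0.035]]
wrist_force: [-0.7, 0.1, -2.5]
gripper_width: 0.674
```

```bash
python3 st.py 2
```

```text
19.25 [ 0.6202 -0.2678  0.0966] tilt [-0.0208 -0.0128] phi -92.0 w 0.672 F [ 1.9 -1.4  3.3]
19.3 [ 0.6214 -0.268   0.0964] tilt [-0.0167 -0.0134] phi -92.0 w 0.673 F [ 1.4 -0.1 -0.7]
```

>>> apply_moves --pt "0.03 0 0" --pt "0 0 0" --twist '[0, 0]' --claw '[0, 0]'

```text
time_s: 19.5
tcp_pos: [0.6224, -0.2685, 0.0691]
ee_rot: [[-0.01, -0.035, -0.999], [-0.014, -0.999, 0.035], [-1.0, 0.015, 0.01]]
wrist_force: [-0.9, 0.1, -3.2]
gripper_width: 0.675
```

```bash
python3 st.py 6 .6137 -.2688 .045 -92.3
```

```text
19.55 [ 0.6248 -0.2694  0.0722] tilt [-0.0049 -0.0169] phi -91.93 w 0.673 F [ 1.5 -0.2 -0.4]
19.6 [ 0.6258 -0.2697  0.0734] tilt [-0.0025 -0.0179] phi -91.91 w 0.671 F [0.5 0.7 0.1]
19.65 [ 0.626  -0.2697  0.0737] tilt [-0.0017 -0.0179] phi -91.92 w 0.673 F [-0.1 -0.4 -1. ]
19.7 [ 0.6259 -0.2696  0.0737] tilt [-0.0018 -0.0177] phi -91.93 w 0.675 F [ 1.   0.3 -1.5]
19.75 [ 0.6258 -0.2695  0.0735] tilt [-0.002  -0.0175] phi -91.93 w 0.675 F [ 0.1  0.  -2.6]
19.8 [ 0.6257 -0.2695  0.0734] tilt [-0.0023 -0.0173] phi -91.94 w 0.675 F [-0.7 -0.2 -1.5]
t 19.8 p [ 0.6257 -0.2695  0.0734] phi -91.94 tiltx [-0.002 -0.017 -1.   ] w 0.675 F [-0.7 -0.2 -1.5]
twist 0.36 then total shift xyz mm [28.4 -0.2 12. ]
```

>>> apply_moves --pt "0.025 0 0.011" --twist '[0.3]' --claw '[0]'

```text
time_s: 19.9
tcp_pos: [0.6191, -0.2705, 0.0527]
ee_rot: [[0.009, -0.038, -0.999], [-0.021, -0.999, 0.037], [-1.0, 0.02, -0.009]]
wrist_force: [-0.0, -0.0, -1.8]
gripper_width: 0.676
```

```bash
python3 st.py 6 .6137 -.2688 .0235 -92.3
```

```text
19.95 [ 0.6119 -0.2689  0.0456] tilt [-0.0061 -0.015 ] phi -92.35 w 0.677 F [-4.7  1.3 -5.5]
20.0 [ 0.6112 -0.2688  0.0457] tilt [-0.0094 -0.0147] phi -92.32 w 0.674 F [-1.2  0.5 -2.2]
20.05 [ 0.613  -0.2693  0.0472] tilt [-0.0063 -0.0164] phi -92.25 w 0.676 F [ 0.5  0.5 -0.4]
20.1 [ 0.6146 -0.2697  0.0485] tilt [-0.003  -0.0176] phi -92.22 w 0.676 F [ 0.5  0.2 -2. ]
20.15 [ 0.6155 -0.2699  0.0493] tilt [-0.0009 -0.0181] phi -92.21 w 0.677 F [-0.4  0.1 -1.1]
20.2 [ 0.6159 -0.2699  0.0496] tilt [-0.     -0.0183] phi -92.21 w 0.674 F [-0.  -0.  -1.2]
t 20.2 p [ 0.6159 -0.2699  0.0496] phi -92.21 tiltx [-0.    -0.018 -1.   ] w 0.674 F [-0.  -0.  -1.2]
twist 0.09 then total shift xyz mm [26.1 -1.   2.2]
```

>>> apply_moves --pt "0.018 -0.001 0.002" --twist '[0.1]' --claw '[0]'

```text
time_s: 20.3
tcp_pos: [0.6175, -0.27, 0.0354]
ee_rot: [[0.008, -0.039, -0.999], [-0.021, -0.999, 0.039], [-1.0, 0.021, -0.009]]
wrist_force: [0.6, 0.4, -1.2]
gripper_width: 0.676
```

```bash
python3 st.py 6 .6137 -.2688 .0235 -92.3
```

```text
20.35 [ 0.6141 -0.2689  0.0306] tilt [ 0.0003 -0.0179] phi -92.32 w 0.675 F [-1.3  1.7 -3.5]
20.4 [ 0.6131 -0.2688  0.0307] tilt [-0.0024 -0.0173] phi -92.32 w 0.672 F [-1.4  0.4 -1.1]
20.45 [ 0.6137 -0.269   0.0315] tilt [-0.0013 -0.0181] phi -92.29 w 0.677 F [ 0.1  0.3 -0.8]
20.5 [ 0.6144 -0.2692  0.0321] tilt [ 0.0003 -0.0186] phi -92.28 w 0.676 F [-0.4 -0.3 -1.8]
20.55 [ 0.6147 -0.2693  0.0326] tilt [ 0.0013 -0.0189] phi -92.28 w 0.677 F [-0.5  0.4  0.1]
20.6 [ 0.6148 -0.2693  0.0327] tilt [ 0.0017 -0.0189] phi -92.28 w 0.672 F [-0.2  0.4 -2.3]
t 20.6 p [ 0.6148 -0.2693  0.0327] phi -92.28 tiltx [ 0.002 -0.019 -1.   ] w 0.672 F [-0.2  0.4 -2.3]
twist 0.02 then total shift xyz mm [ 9.2 -0.5  1.1]
```

>>> apply_moves --pt "0.007 -0.0005 0.001" --twist '[0]' --claw '[0]'

```text
time_s: 20.7
tcp_pos: [0.6153, -0.2693, 0.0274]
ee_rot: [[0.006, -0.039, -0.999], [-0.02, -0.999, 0.039], [-1.0, 0.02, -0.006]]
wrist_force: [0.0, -0.5, -1.1]
gripper_width: 0.676
```

```bash
python3 st.py 5 .6137 -.2688 .0235 -92.3
```

```text
20.75 [ 0.6139 -0.2689  0.0254] tilt [ 0.0023 -0.0188] phi -92.29 w 0.679 F [ 0.5 -0.5 -3. ]
20.8 [ 0.6134 -0.2687  0.0251] tilt [ 0.0007 -0.0185] phi -92.29 w 0.677 F [ 0.   0.6 -1.9]
20.85 [ 0.6135 -0.2689  0.0254] tilt [ 0.0009 -0.0187] phi -92.29 w 0.672 F [-0.   0.  -2.1]
20.9 [ 0.6137 -0.2689  0.0256] tilt [ 0.0014 -0.0189] phi -92.28 w 0.675 F [-0.2 -1.  -1.5]
20.95 [ 0.6138 -0.2689  0.0257] tilt [ 0.0017 -0.019 ] phi -92.28 w 0.677 F [-0.2 -0.5 -2.2]
t 20.95 p [ 0.6138 -0.2689  0.0257] phi -92.28 tiltx [ 0.002 -0.019 -1.   ] w 0.677 F [-0.2 -0.5 -2.2]
twist 0.02 then total shift xyz mm [ 2.2 -0.1  0.1]
```

>>> apply_moves --pt "0.002 0 0" --pt "0.001 0 0" --pt "0 0 0" --pt "0 0 0" --pt "0 0 0" --pt "0 0 0" --twist '[0, 0, 0, 0, 0, 0]' --claw '[0, 0, 0.7, 0.75, 0.85, 1]'

```text
time_s: 21.55
tcp_pos: [0.6152, -0.2694, 0.0243]
ee_rot: [[0.005, -0.039, -0.999], [-0.02, -0.999, 0.039], [-1.0, 0.02, -0.006]]
wrist_force: [0.2, -0.0, 0.2]
gripper_width: 0.85
```

```bash
python3 st.py 3
```

```text
21.6 [ 0.6152 -0.2695  0.0243] tilt [ 0.0048 -0.0203] phi -92.24 w 0.892 F [ 0.2  0.2 -0. ]
21.65 [ 0.6151 -0.2694  0.0243] tilt [ 0.0046 -0.0202] phi -92.23 w 0.937 F [ 0.6 -0.9  0.7]
21.7 [ 0.615  -0.2694  0.0242] tilt [ 0.0045 -0.0202] phi -92.24 w 0.959 F [-0.1 -0.4 -1. ]
```

>>> apply_moves --pt "-0.03 0 0" --pt "-0.03 0 0" --pt "-0.03 0 0" --pt "-0.02 0 0" --pt "0 0 0" --twist '[0, 0, 0, 0, 0]' --claw '[1, 1, 1, 1, 1]'

```text
time_s: 22.2
tcp_pos: [0.6139, -0.2672, 0.1365]
ee_rot: [[0.001, -0.039, -0.999], [-0.02, -0.999, 0.039], [-1.0, 0.02, -0.002]]
wrist_force: [0.8, -0.3, -0.1]
gripper_width: 0.995
```

```bash
python3 st.py 3 .449 -.1128 .12 -149.5; python3 chk.py carabiner;python3 chk.py grip_trainer
```

```text
22.25 [ 0.613  -0.2669  0.1349] tilt [-0.0016 -0.0187] phi -92.27 w 1.0 F [-0.9  0.   0.8]
22.3 [ 0.6121 -0.2666  0.1331] tilt [-0.0047 -0.0177] phi -92.29 w 1.001 F [ 0.3  0.5 -1. ]
22.35 [ 0.6114 -0.2664  0.1319] tilt [-0.0072 -0.017 ] phi -92.29 w 1.001 F [ 0.5 -0.  -1.5]
t 22.35 p [ 0.6114 -0.2664  0.1319] phi -92.29 tiltx [-0.007 -0.017 -1.   ] w 1.001 F [ 0.5 -0.  -1.5]
twist 57.21 then total shift xyz mm [ 11.9  61.9 214.8]
top [(0.77, np.int64(624))]
top [0.4519 0.342 ] -11.66 err 0.121 want (0.4508, 0.342) -10.44
scene [(0.73, np.int64(426))]
scene [0.4488 0.344 ] -13.33 err 0.161 want (0.4508, 0.342) -10.44
top [(0.72, np.int64(262))]
top [ 0.615  -0.2686] 0.22 err 0.659 want (0.6137, -0.2688) -2.3000000000000003
scene [(0.71, np.int64(1118))]
scene [ 0.6144 -0.2683] -2.77 err 0.15 want (0.6137, -0.2688) -2.3000000000000003
```

View pics/chk_carabiner.png

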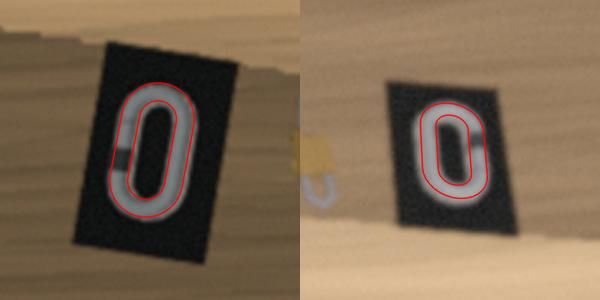

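View pics/chk_grip_trainer.png

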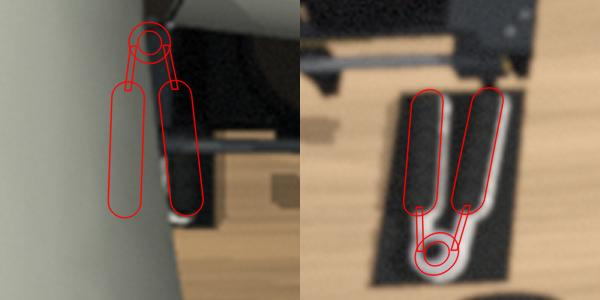

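>>> apply_moves --pt "0 0 0" --pt "0 0 0" --pt "0 0 0" --pt "0 0 0" --pt "0 0 0" --pt "0 0 0" --pt "0 0 0" --pt "0 0 0" --twist '[8, 8.3, 8.3, 8.3, 8.3, 8, 8, 0]' --claw '[1, 1, 1, 1, 1, 1, 1, 1]'

```text
time_s: 23.55
tcp_pos: [0.6116, -0.2666, 0.1305]
ee_rot: [[-0.009, -0.88, -0.476], [-0.017, -0.475, 0.88], [-1.0, 0.016, -0.011]]
wrist_force: [-0.8, -0.3, -0.3]
gripper_width: 0.999
```

```bash
python3 st.py 2 .449 -.1128 .12 -149.5
```

```text
23.6 [ 0.6116 -0.2666  0.1305] tilt [-0.009  -0.0172] phi -151.47 w 1.0 F [-0.5 -0.  -0.2]
23.65 [ 0.6116 -0.2666  0.1306] tilt [-0.009  -0.0172] phi -151.44 w 1.0 F [-0.1 -0.2  0.3]
t 23.65 p [ 0.6116 -0.2666  0.1306] phi -151.44 tiltx [-0.009 -0.017 -1.   ] w 1.0 F [-0.1 -0.2  0.3]
twist -1.94 then total shift xyz mm [ 10.6  62.1 215.1]
```

>>> apply_moves --pt "0 0.007 0.025" --pt "0 0.01 0.035" --pt "0 0.012 0.04" --pt "0 0.012 0.04" --pt "0 0.01 0.035" --pt "0 0.007 0.025" --pt "0 0.003 0.01" --twist '[-1.9, 0, 0, 0, 0, 0, 0]' --claw '[1, 1, 1, 1, 1, 1, 1]'

```text
time_s: 24.35
tcp_pos: [0.4475, -0.1143, 0.1277]
ee_rot: [[-0.007, -0.853, -0.522], [-0.018, -0.522, 0.853], [-1.0, 0.015, -0.012]]
wrist_force: [0.1, -0.9, 1.0]
gripper_width: 1.001
```

```bash
python3 st.py 4 .449 -.1128 .08 -149.5;python3 chk.py grip_trainer top
```

```text
24.4 [ 0.447  -0.114   0.1277] tilt [-0.0072 -0.018 ] phi -148.54 w 1.0 F [-2.1  1.2 -0.6]
24.45 [ 0.4487 -0.1147  0.1279] tilt [-0.0058 -0.0185] phi -148.55 w 1.001 F [-0.3 -0.7 -0.8]
24.5 [ 0.45   -0.1152  0.128 ] tilt [-0.0048 -0.0187] phi -148.6 w 1.0 F [0.6 1.  0.2]
24.55 [ 0.4506 -0.1155  0.1279] tilt [-0.0047 -0.0188] phi -148.66 w 1.001 F [-0.8 -0.4  0.4]
t 24.55 p [ 0.4506 -0.1155  0.1279] phi -148.66 tiltx [-0.005 -0.019 -1.   ] w 1.001 F [-0.8 -0.4  0.4]
twist 0.84 then total shift xyz mm [47.9 -0.   3.1]
top [(0.56, np.int64(1200))]
top [ 0.6161 -0.27  ] -3.64 err 0.154 want (0.6137, -0.2688) -2.3000000000000003
```

View pics/chk_grip_trainer.png

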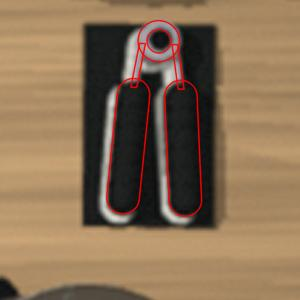

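>>> apply_moves --pt "0.03 0 0.002" --pt "0.03 0 0.001" --pt "0.01 0 0" --twist '[0.8, 0, 0]' --claw '[1, 1, 1]'

```text
time_s: 24.95
tcp_pos: [0.4544, -0.1163, 0.0572]
ee_rot: [[0.003, -0.863, -0.505], [-0.019, -0.505, 0.863], [-1.0, 0.007, -0.018]]
wrist_force: [-0.7, 0.3, -0.6]
gripper_width: 0.998
```

```bash
python3 st.py 5 .4485 -.1128 .0175 -149.5
```

```text
25.0 [ 0.454  -0.1163  0.0564] tilt [ 0.0016 -0.0188] phi -149.68 w 0.998 F [ 0.4 -0.5 -1. ]
25.05 [ 0.4546 -0.1163  0.0577] tilt [ 0.0029 -0.019 ] phi -149.66 w 0.999 F [-0.  -0.  -0.1]
25.1 [ 0.4553 -0.1162  0.0589] tilt [ 0.0052 -0.0189] phi -149.64 w 1.001 F [0.2 0.2 0.3]
25.15 [ 0.4558 -0.116   0.0596] tilt [ 0.0071 -0.0188] phi -149.63 w 1.001 F [0.8 0.5 0.1]
25.2 [ 0.456  -0.1159  0.0601] tilt [ 0.0083 -0.0186] phi -149.61 w 1.0 F [0.2 0.2 0.9]
t 25.2 p [ 0.456  -0.1159  0.0601] phi -149.61 tiltx [ 0.008 -0.019 -1.   ] w 1.0 F [0.2 0.2 0.9]
twist -0.11 then total shift xyz mm [42.6  4.9  6.4]
```

>>> apply_moves --pt "0.025 0.005 0.006" --twist '[0]' --claw '[1]'

```text
time_s: 25.3
tcp_pos: [0.4536, -0.1136, 0.038]
ee_rot: [[0.019, -0.862, -0.506], [-0.018, -0.507, 0.862], [-1.0, -0.008, -0.025]]
wrist_force: [1.0, 0.8, -0.1]
gripper_width: 1.005
```

```bash
python3 st.py 6 .4485 -.1128 .0175 -149.5
```

```text
25.35 [ 0.4474 -0.1137  0.0332] tilt [ 0.0065 -0.0181] phi -149.7 w 0.999 F [-2.7  0.  -3.1]
25.4 [ 0.447  -0.1138  0.034 ] tilt [ 0.0042 -0.0186] phi -149.67 w 1.001 F [-1.2 -1.5 -0.9]
25.45 [ 0.4482 -0.1138  0.035 ] tilt [ 0.0065 -0.0188] phi -149.61 w 1.005 F [ 0.8 -0.2  0.9]
25.5 [ 0.4494 -0.1138  0.0357] tilt [ 0.0089 -0.0188] phi -149.59 w 0.999 F [ 0.6 -0.6  0.3]
25.55 [ 0.45   -0.1137  0.0361] tilt [ 0.0103 -0.0187] phi -149.58 w 1.0 F [ 0.1 -0.1 -0. ]
25.6 [ 0.4501 -0.1137  0.0362] tilt [ 0.0109 -0.0186] phi -149.59 w 0.996 F [0.8 0.2 0. ]
t 25.6 p [ 0.4501 -0.1137  0.0362] phi -149.59 tiltx [ 0.011 -0.019 -1.   ] w 0.996 F [0.8 0.2 0. ]
twist -0.09 then total shift xyz mm [18.7  0.9  1.6]
```

>>> apply_moves --pt "0.012 0 0" --twist '[0]' --claw '[1]'

```text
time_s: 25.7
tcp_pos: [0.4525, -0.1138, 0.0262]
ee_rot: [[0.017, -0.862, -0.507], [-0.018, -0.507, 0.862], [-1.0, -0.005, -0.024]]
wrist_force: [-0.1, 0.8, -1.0]
gripper_width: 1.002
```

```bash
python3 st.py 5 .4485 -.1128 .0175 -149.5; python3 - <<'E'
from h import *
t=[]
for n in("top","scene"):
    c=imaging.capture(n);u,v=proj(c,[.455,-.12,.01])[0].astype(int);t.append(cv2.resize(c["pixels"][v-35:v+35,u-35:u+35],None,fx=5,fy=5,interpolation=cv2.INTER_CUBIC))
save(np.hstack(t),"pics/w2.png")
E
```

```text
25.75 [ 0.451  -0.1139  0.0242] tilt [ 0.0125 -0.0184] phi -149.59 w 1.0 F [-0.7 -0.  -1.1]
25.8 [ 0.4505 -0.1139  0.0244] tilt [ 0.011  -0.0186] phi -149.59 w 0.997 F [-0.1 -0.4 -0.5]
25.85 [ 0.4506 -0.1139  0.0247] tilt [ 0.0114 -0.0186] phi -149.58 w 1.001 F [ 0.8 -0.3  0.5]
25.9 [ 0.4507 -0.1139  0.0248] tilt [ 0.0119 -0.0186] phi -149.58 w 1.003 F [ 0.3  0.7 -0.1]
25.95 [ 0.4508 -0.1139  0.0249] tilt [ 0.0121 -0.0186] phi -149.58 w 1.001 F [-0.8  0.9 -0.5]
t 25.95 p [ 0.4508 -0.1139  0.0249] phi -149.58 tiltx [ 0.012 -0.019 -1.   ] w 1.001 F [-0.8  0.9 -0.5]
twist -0.08 then total shift xyz mm [7.4 1.4 2.1]
```

View pics/w2.png

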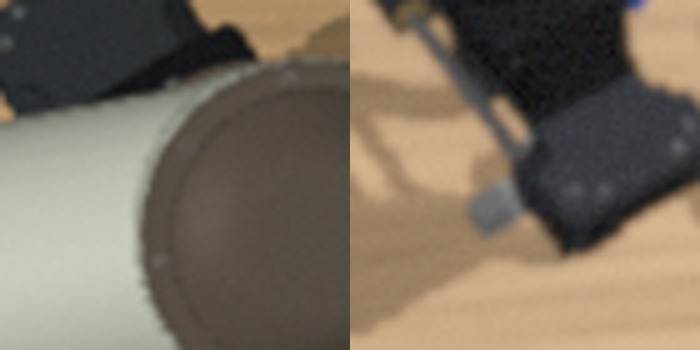

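>>> apply_moves --pt "0.0075 0.001 0.002" --twist '[0]' --claw '[1]'

```text
time_s: 26.15
tcp_pos: [0.4501, -0.1127, 0.0181]
ee_rot: [[0.015, -0.862, -0.506], [-0.018, -0.506, 0.862], [-1.0, -0.004, -0.024]]
wrist_force: [0.5, 0.2, 0.8]
gripper_width: 1.001
```

```bash
python3 st.py 4 .4485 -.1128 .0175 -149.5
```

```text
26.2 [ 0.4483 -0.1127  0.0165] tilt [ 0.0116 -0.0184] phi -149.6 w 1.002 F [-0.9  0.4 -0.6]
26.25 [ 0.448  -0.1128  0.0166] tilt [ 0.0103 -0.0186] phi -149.59 w 1.001 F [-0.7  0.1  0.7]
26.3 [ 0.4483 -0.1128  0.0168] tilt [ 0.0107 -0.0186] phi -149.58 w 0.997 F [-0.4 -0.1 -0.5]
26.35 [ 0.4486 -0.1128  0.017 ] tilt [ 0.0112 -0.0186] phi -149.58 w 1.005 F [-0.1 -0.   0.1]
t 26.35 p [ 0.4486 -0.1128  0.017 ] phi -149.58 tiltx [ 0.011 -0.019 -1.   ] w 1.005 F [-0.1 -0.   0.1]
twist -0.08 then total shift xyz mm [-0.5  0.   0. ]
```

>>> apply_moves --pt "0 0 0" --pt "0 0 0" --pt "0 0 0" --pt "0 0 0" --pt "0 0 0" --pt "0 0 0" --pt "0 0 0" --pt "0 0 0" --pt "0 0 0" --pt "0 0 0" --twist '[0, 0, 0, 0, 0, 0, 0, 0, 0, 0]' --claw '[0.8, 0.7, 0.6, 0.5, 0.4, 0.3, 0.2, 0, 0, 0]'

```text
time_s: 27.35
tcp_pos: [0.4489, -0.1128, 0.0171]
ee_rot: [[0.012, -0.862, -0.507], [-0.019, -0.507, 0.862], [-1.0, -0.001, -0.022]]
wrist_force: [-0.2, -0.3, -0.8]
gripper_width: 0.311
```

```bash
python3 st.py 2 .4485 -.1128 .0175 -149.5
```

```text
27.4 [ 0.449  -0.1128  0.0172] tilt [ 0.0118 -0.0187] phi -149.56 w 0.316 F [ 0.3 -0.  -0.4]
27.45 [ 0.4489 -0.1128  0.0172] tilt [ 0.0118 -0.0187] phi -149.56 w 0.318 F [-0.1 -0.3 -0.7]
t 27.45 p [ 0.4489 -0.1128  0.0172] phi -149.56 tiltx [ 0.012 -0.019 -1.   ] w 0.318 F [-0.1 -0.3 -0.7]
twist -0.06 then total shift xyz mm [-0.3  0.4  0.2]
```

>>> apply_moves --pt "-0.03 0 0" --pt "-0.03 0 0" --pt "-0.01 0 0" --pt "0 0 0" --twist '[0, 0, 0, 0]' --claw '[0, 0, 0, 0]'

```text
time_s: 27.85
tcp_pos: [0.4471, -0.1115, 0.0884]
ee_rot: [[0.008, -0.862, -0.506], [-0.019, -0.506, 0.862], [-1.0, 0.003, -0.02]]
wrist_force: [0.3, -1.3, 0.1]
gripper_width: 0.309
```

```bash
python3 st.py 3 .6043 -.1075 .08 -92.2; python3 - <<'E'
from h import *
t=[]
for n in("scene",):
    c=imaging.capture(n);u,v=proj(c,[.455,-.12,.07])[0].astype(int);t.append(cv2.resize(c["pixels"][v-35:v+35,u-35:u+35],None,fx=7,fy=7,interpolation=cv2.INTER_CUBIC))
save(np.hstack(t),"pics/w3.png")
E
```

```text
27.9 [ 0.4468 -0.1116  0.0878] tilt [ 0.0067 -0.0191] phi -149.58 w 0.317 F [-0.4 -0.5  0.3]
27.95 [ 0.4462 -0.1116  0.087 ] tilt [ 0.0047 -0.0192] phi -149.59 w 0.314 F [ 0.4 -0.4 -0.6]
28.0 [ 0.4457 -0.1117  0.0865] tilt [ 0.0032 -0.0193] phi -149.6 w 0.311 F [-0.4  0.5  0.2]
t 28.0 p [ 0.4457 -0.1117  0.0865] phi -149.6 tiltx [ 0.003 -0.019 -1.   ] w 0.311 F [-0.4  0.5  0.2]
twist -57.4 then total shift xyz mm [   6.5  -10.3 -158.3]
```

View pics/w3.png

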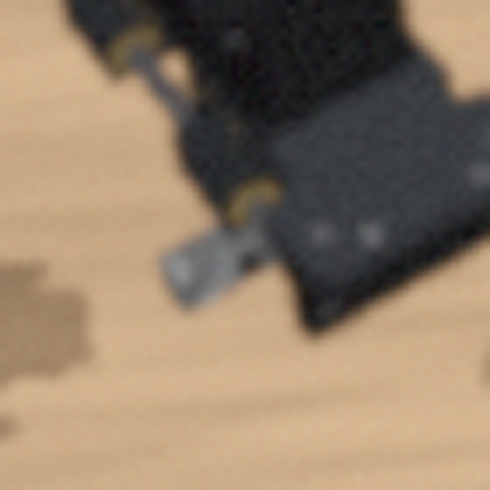

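>>> apply_moves --pt "0 0 0" --pt "0 0 0" --pt "0 0 0" --pt "0 0 0" --pt "0 0 0" --pt "0 0 0" --pt "0 0 0" --pt "0 0 0" --twist '[-8, -8, -8, -8, -8, -8, -7, 0]' --claw '[0, 0, 0, 0, 0, 0, 0, 0]'

```text
time_s: 28.85
tcp_pos: [0.4398, -0.1123, 0.0773]
ee_rot: [[-0.018, -0.042, -0.999], [-0.021, -0.999, 0.043], [-1.0, 0.022, 0.017]]
wrist_force: [-0.4, -0.5, 0.5]
gripper_width: 0.314
```

```bash
python3 st.py 2 .6043 -.1075 .08 -92.2
```

```text
28.9 [ 0.4397 -0.1123  0.0773] tilt [-0.0182 -0.0211] phi -92.55 w 0.316 F [ 0.3 -0.9 -1.3]
28.95 [ 0.4399 -0.1123  0.0775] tilt [-0.0176 -0.0211] phi -92.58 w 0.308 F [ 0.   0.8 -0.6]
t 28.95 p [ 0.4399 -0.1123  0.0775] phi -92.58 tiltx [-0.018 -0.021 -1.   ] w 0.308 F [ 0.   0.8 -0.6]
twist -0.38 then total shift xyz mm [  -2.5  -11.1 -164.1]
```

>>> apply_moves --pt "0 -0.002 -0.025" --pt "0 -0.002 -0.03" --pt "0 -0.002 -0.03" --pt "0 -0.002 -0.03" --pt "0 -0.002 -0.025" --pt "0 0 -0.012" --twist '[0, 0, 0, 0, 0, 0]' --claw '[0, 0, 0, 0, 0, 0]'

```text
time_s: 29.55
tcp_pos: [0.5937, -0.1104, 0.0712]
ee_rot: [[-0.025, -0.06, -0.998], [-0.021, -0.998, 0.061], [-0.999, 0.023, 0.023]]
wrist_force: [-0.3, 0.7, 0.1]
gripper_width: 0.314
```

```bash
python3 st.py 5 .6043 -.1075 .06 -92.2
```

```text
29.6 [ 0.595  -0.1105  0.071 ] tilt [-0.0235 -0.0217] phi -93.42 w 0.317 F [ 2.3 -1.1  0.2]
29.65 [ 0.593  -0.1105  0.0709] tilt [-0.0253 -0.0213] phi -93.43 w 0.316 F [-0.6 -1.1 -0.2]
29.7 [ 0.5914 -0.1105  0.0709] tilt [-0.0268 -0.021 ] phi -93.43 w 0.319 F [-0.2 -0.3 -0.9]
29.75 [ 0.5906 -0.1105  0.0711] tilt [-0.0273 -0.0209] phi -93.41 w 0.313 F [-0.7  0.  -0.6]
29.8 [ 0.5904 -0.1105  0.0714] tilt [-0.0271 -0.0209] phi -93.39 w 0.316 F [-0.6 -0.2  0.2]
t 29.8 p [ 0.5904 -0.1105  0.0714] phi -93.39 tiltx [-0.027 -0.021 -0.999] w 0.316 F [-0.6 -0.2  0.2]
twist -1.19 then total shift xyz mm [ 11.4  -3.5 -13.8]
```

>>> apply_moves --pt "-0.03 -0.003 -0.003" --twist '[-1.2]' --claw '[0]'

```text
time_s: 29.9
tcp_pos: [0.5896, -0.1073, 0.0975]
ee_rot: [[-0.038, -0.04, -0.998], [-0.021, -0.999, 0.041], [-0.999, 0.022, 0.037]]
wrist_force: [0.2, 0.2, -1.1]
gripper_width: 0.314
```

```bash
python3 st.py 2
```

```text
29.95 [ 0.5953 -0.1071  0.1054] tilt [-0.0231 -0.022 ] phi -92.08 w 0.316 F [2.1 0.6 4. ]
30.0 [ 0.5962 -0.107   0.1049] tilt [-0.02   -0.0215] phi -92.14 w 0.314 F [ 0.6 -0.1 -0.2]
```

>>> apply_moves --pt "0.03 0 0" --pt "0 0 0" --twist '[0, 0]' --claw '[0, 0]'

```text
time_s: 30.2
tcp_pos: [0.5948, -0.1074, 0.0764]
ee_rot: [[-0.016, -0.039, -0.999], [-0.021, -0.999, 0.039], [-1.0, 0.021, 0.016]]
wrist_force: [0.1, -0.5, -1.1]
gripper_width: 0.311
```

```bash
python3 st.py 5 .6043 -.1075 .03 -92.2
```

```text
30.25 [ 0.5971 -0.1076  0.079 ] tilt [-0.011  -0.0217] phi -92.15 w 0.315 F [ 0.1 -0.4  0.6]
30.3 [ 0.5983 -0.1076  0.0801] tilt [-0.0085 -0.0219] phi -92.12 w 0.315 F [ 0.5 -0.2  0.6]
30.35 [ 0.5988 -0.1076  0.0805] tilt [-0.0074 -0.0218] phi -92.12 w 0.316 F [ 0.6 -0.3 -0.1]
30.4 [ 0.599  -0.1075  0.0806] tilt [-0.007  -0.0216] phi -92.12 w 0.314 F [ 0.8 -0.7 -0.4]
30.45 [ 0.599  -0.1075  0.0805] tilt [-0.007  -0.0215] phi -92.13 w 0.313 F [ 0.6  0.5 -0.1]
t 30.45 p [ 0.599  -0.1075  0.0805] phi -92.13 tiltx [-0.007 -0.022 -1.   ] w 0.313 F [ 0.6  0.5 -0.1]
twist 0.07 then total shift xyz mm [50.5 -0.2 -5.3]
```

>>> apply_moves --pt "0.03 0 -0.005" --twist '[0]' --claw '[0]'

```text
time_s: 30.55
tcp_pos: [0.6074, -0.1082, 0.0551]
ee_rot: [[0.004, -0.036, -0.999], [-0.022, -0.999, 0.036], [-1.0, 0.021, -0.005]]
wrist_force: [0.3, 1.0, 0.7]
gripper_width: 0.312
```

```bash
python3 st.py 6 .6043 -.1075 .0215 -92.2
```

```text
30.6 [ 0.6033 -0.1082  0.0477] tilt [-0.0087 -0.0208] phi -92.18 w 0.314 F [-0.5  0.3 -4.1]
30.65 [ 0.6019 -0.1083  0.0482] tilt [-0.0125 -0.0212] phi -92.18 w 0.315 F [-1.   0.9 -0.5]
30.7 [ 0.6026 -0.1085  0.0495] tilt [-0.0106 -0.0217] phi -92.15 w 0.317 F [0.5 0.4 0. ]
30.75 [ 0.6036 -0.1085  0.0507] tilt [-0.0081 -0.0218] phi -92.12 w 0.311 F [-0.3  0.1 -0.6]
30.8 [ 0.6042 -0.1084  0.0514] tilt [-0.0062 -0.0218] phi -92.11 w 0.313 F [ 0.4  0.2 -0.3]
30.85 [ 0.6045 -0.1083  0.0517] tilt [-0.0053 -0.0216] phi -92.11 w 0.317 F [ 0.7  0.3 -0.2]
t 30.85 p [ 0.6045 -0.1083  0.0517] phi -92.11 tiltx [-0.005 -0.022 -1.   ] w 0.317 F [ 0.7  0.3 -0.2]
twist 0.09 then total shift xyz mm [30.2 -0.8  0.2]
```

>>> apply_moves --pt "0.018 0 0" --twist '[0]' --claw '[0]'

```text
time_s: 30.95
tcp_pos: [0.6071, -0.1087, 0.0372]
ee_rot: [[0.003, -0.036, -0.999], [-0.022, -0.999, 0.036], [-1.0, 0.022, -0.003]]
wrist_force: [0.3, -0.5, 0.3]
gripper_width: 0.315
```

```bash
python3 st.py 6 .6043 -.1075 .0215 -92.2
```

```text
31.0 [ 0.6041 -0.1086  0.0329] tilt [-0.0053 -0.0213] phi -92.14 w 0.312 F [-0.5  0.1 -2.1]
31.05 [ 0.6034 -0.1087  0.0332] tilt [-0.0075 -0.0215] phi -92.14 w 0.315 F [ 0.3 -0.1 -0.2]
31.1 [ 0.6039 -0.1088  0.0339] tilt [-0.0063 -0.0218] phi -92.11 w 0.319 F [-0.  -0.4 -0.6]
31.15 [ 0.6046 -0.1088  0.0345] tilt [-0.0048 -0.0219] phi -92.1 w 0.313 F [ 0.6 -0.3 -0. ]
31.2 [ 0.6049 -0.1088  0.0347] tilt [-0.0039 -0.0219] phi -92.09 w 0.312 F [ 0.1 -0.6  0.2]
31.25 [ 0.605  -0.1088  0.0348] tilt [-0.0035 -0.0218] phi -92.1 w 0.315 F [0.1 0.2 0.3]
t 31.25 p [ 0.605  -0.1088  0.0348] phi -92.1 tiltx [-0.004 -0.022 -1.   ] w 0.315 F [0.1 0.2 0.3]
twist 0.1 then total shift xyz mm [13.3 -1.2  0.8]
```

>>> apply_moves --pt "0.01 -0.0015 0.001" --twist '[0.1]' --claw '[0]'

```text
time_s: 31.35
tcp_pos: [0.6057, -0.1074, 0.0266]
ee_rot: [[0.001, -0.038, -0.999], [-0.022, -0.999, 0.038], [-1.0, 0.022, -0.002]]
wrist_force: [0.7, -0.3, -0.5]
gripper_width: 0.31
```

```bash
python3 st.py 5 .6043 -.1075 .0215 -92.2
```

```text
31.4 [ 0.6037 -0.1071  0.024 ] tilt [-0.0037 -0.0214] phi -92.23 w 0.311 F [-0.8  0.7 -1.9]
31.45 [ 0.6031 -0.1073  0.0239] tilt [-0.0054 -0.0216] phi -92.21 w 0.31 F [-0.9  0.7 -0.6]
31.5 [ 0.6034 -0.1073  0.0242] tilt [-0.0051 -0.0218] phi -92.2 w 0.307 F [ 0.3 -0.2 -0.5]
31.55 [ 0.6037 -0.1074  0.0245] tilt [-0.0044 -0.0219] phi -92.19 w 0.317 F [-0.1  0.4  0.5]
31.6 [ 0.604  -0.1074  0.0247] tilt [-0.0039 -0.0219] phi -92.19 w 0.312 F [-0.3  0.9  0.2]
t 31.6 p [ 0.604  -0.1074  0.0247] phi -92.19 tiltx [-0.004 -0.022 -1.   ] w 0.312 F [-0.3  0.9  0.2]
twist 0.01 then total shift xyz mm [ 3.2  0.1 -0.3]
```

>>> apply_moves --pt "0.002 0 0" --twist '[0]' --claw '[0]'

```text
time_s: 31.7
tcp_pos: [0.6044, -0.1075, 0.023]
ee_rot: [[-0.003, -0.038, -0.999], [-0.022, -0.999, 0.038], [-1.0, 0.022, 0.002]]
wrist_force: [0.3, 0.5, -0.4]
gripper_width: 0.309
```

```bash
python3 st.py 4 .6043 -.1075 .0215 -92.2
```

```text
31.75 [ 0.604  -0.1074  0.0225] tilt [-0.0039 -0.0219] phi -92.19 w 0.316 F [-0.5  0.3  0. ]
31.8 [ 0.6039 -0.1075  0.0225] tilt [-0.0041 -0.0219] phi -92.19 w 0.318 F [-0.2  0.2 -1.1]
31.85 [ 0.604  -0.1075  0.0226] tilt [-0.004  -0.0219] phi -92.19 w 0.312 F [ 0.2  0.2 -0.8]
31.9 [ 0.604  -0.1075  0.0227] tilt [-0.004  -0.0219] phi -92.19 w 0.314 F [-0.1  0.4  0.6]
t 31.9 p [ 0.604  -0.1075  0.0227] phi -92.19 tiltx [-0.004 -0.022 -1.   ] w 0.314 F [-0.1  0.4  0.6]
twist 0.01 then total shift xyz mm [ 1.2  0.  -0.3]
```

>>> apply_moves --pt "0.0015 0 0" --pt "0 0 0" --pt "0 0 0" --pt "0 0 0" --pt "0 0 0" --pt "0 0 0" --pt "0 0 0" --twist '[0, 0, 0, 0, 0, 0, 0]' --claw '[0, 0.35, 0.4, 0.5, 0.6, 0.7, 0.8]'

```text
time_s: 32.6
tcp_pos: [0.6042, -0.1075, 0.0215]
ee_rot: [[-0.003, -0.038, -0.999], [-0.022, -0.999, 0.038], [-1.0, 0.022, 0.002]]
wrist_force: [-0.3, 0.5, 0.3]
gripper_width: 0.676
```

```bash
python3 st.py 3
```

```text
32.65 [ 0.6042 -0.1076  0.0215] tilt [-0.0033 -0.022 ] phi -92.18 w 0.717 F [ 0.6  0.1 -0.2]
32.7 [ 0.6042 -0.1076  0.0215] tilt [-0.0033 -0.0219] phi -92.18 w 0.749 F [ 0.5 -0.1 -0.2]
32.75 [ 0.6042 -0.1076  0.0215] tilt [-0.0033 -0.022 ] phi -92.18 w 0.777 F [ 0.3  0.9 -0.6]
```

>>> apply_moves --pt "-0.03 0 0" --pt "-0.04 0 0" --pt "-0.04 0 0" --pt "-0.02 0 0" --pt "0 0 0" --twist '[0, 0, 0, 0, 0]' --claw '[1, 1, 1, 1, 1]'

```text
time_s: 33.25
tcp_pos: [0.6038, -0.1048, 0.1545]
ee_rot: [[-0.008, -0.038, -0.999], [-0.023, -0.999, 0.038], [-1.0, 0.023, 0.007]]
wrist_force: [0.4, 0.1, 0.9]
gripper_width: 0.998
```

```bash
python3 st.py 3 .6423 .103 .145 -92.2; python3 - <<'E'
from h import *
t=[]
for n in("top","scene"):
    c=imaging.capture(n);u,v=proj(c,[.62,-.11,.01])[0].astype(int);t.append(cv2.resize(c["pixels"][v-40:v+40,u-40:u+40],None,fx=5,fy=5,interpolation=cv2.INTER_CUBIC))
save(np.hstack(t),"pics/w4.png")
E
```

```text
33.3 [ 0.6031 -0.1048  0.1531] tilt [-0.0101 -0.0224] phi -92.21 w 1.0 F [ 0.6 -0.1  0.5]
33.35 [ 0.602  -0.1048  0.1512] tilt [-0.0139 -0.0222] phi -92.23 w 0.997 F [-0.9 -0.2 -0.5]
33.4 [ 0.6012 -0.1048  0.1499] tilt [-0.0166 -0.0222] phi -92.23 w 0.999 F [-0.1 -0.2 -0.3]
t 33.4 p [ 0.6012 -0.1048  0.1499] phi -92.23 tiltx [-0.017 -0.022 -1.   ] w 0.999 F [-0.1 -0.2 -0.3]
twist -0.03 then total shift xyz mm [   4.9 -209.3  -33.1]
```

View pics/w4.png

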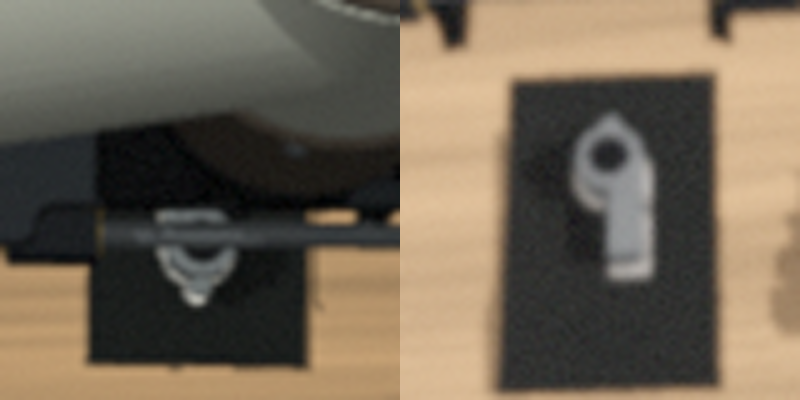

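>>> apply_moves --pt "0 -0.025 -0.004" --pt "0 -0.035 -0.006" --pt "0 -0.04 -0.007" --pt "0 -0.04 -0.007" --pt "0 -0.035 -0.006" --pt "0 -0.02 -0.003" --pt "0 -0.01 0" --twist '[0, 0, 0, 0, 0, 0, 0]' --claw '[1, 1, 1, 1, 1, 1, 1]'

```text
time_s: 34.2
tcp_pos: [0.6385, 0.1019, 0.1304]
ee_rot: [[-0.04, -0.045, -0.998], [-0.028, -0.999, 0.046], [-0.999, 0.03, 0.039]]
wrist_force: [0.8, 0.1, -0.8]
gripper_width: 1.005
```

```bash
python3 st.py 5 .6423 .103 .12 -92.2; cp wf.py wf2.py; python3 - <<'E'
from fit import *
t=[]
for n in("top","scene"):
    c=imaging.capture(n);big=cv2.resize(c["pixels"],None,fx=3,fy=3,interpolation=cv2.INTER_CUBIC)
    q=big.copy();overlay(c,q,"whistle",(.6043,-.1075,np.radians(-2.2)),.004)
    u,v=(3*proj(c,[.62,-.11,.01])[0]).astype(int);t+=[big[v-100:v+100,u-100:u+100],q[v-100:v+100,u-100:u+100]]
save(np.hstack(t),"pics/w5.png")
E
```

```text
34.25 [0.6383 0.1026 0.1302] tilt [-0.04   -0.0278] phi -92.53 w 1.0 F [0.8 0.8 0.2]
34.3 [0.6382 0.1011 0.1307] tilt [-0.0399 -0.028 ] phi -92.58 w 1.0 F [-0.7 -0.2  0.3]
34.35 [0.6382 0.1001 0.1313] tilt [-0.0394 -0.0279] phi -92.65 w 1.0 F [-0.   0.3  0.5]
34.4 [0.6383 0.0994 0.1317] tilt [-0.0388 -0.0277] phi -92.7 w 1.0 F [ 1.1  0.7 -0.6]
34.45 [0.6385 0.0991 0.1321] tilt [-0.0382 -0.0274] phi -92.74 w 0.999 F [-0.1  0.1 -0.1]
t 34.45 p [0.6385 0.0991 0.1321] phi -92.74 tiltx [-0.038 -0.027 -0.999] w 0.999 F [-0.1  0.1 -0.1]
twist -0.54 then total shift xyz mm [12.1 -4.1 -3.7]
```

View pics/w5.png

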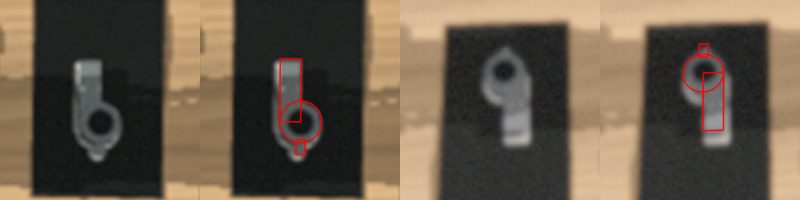

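>>> apply_moves --pt "-0.03 -0.002 0.005" --twist '[-0.5]' --claw '[1]'

```text
time_s: 34.65
tcp_pos: [0.6322, 0.0999, 0.1585]
ee_rot: [[-0.047, -0.042, -0.998], [-0.029, -0.999, 0.043], [-0.998, 0.031, 0.046]]
wrist_force: [-0.1, 0.9, -0.8]
gripper_width: 1.001
```

```bash
python3 st.py 2
```

```text
34.7 [0.6361 0.101  0.1673] tilt [-0.0326 -0.0269] phi -92.28 w 0.999 F [ 1.1 -0.   4.8]
34.75 [0.6371 0.1014 0.167 ] tilt [-0.0293 -0.0254] phi -92.29 w 1.004 F [0.5 0.3 0.2]
```

>>> apply_moves --pt "0.03 -0.002 0.005" --pt "0 0 0" --twist '[0, 0]' --claw '[1, 1]'

```text
time_s: 34.95
tcp_pos: [0.632, 0.1015, 0.1388]
ee_rot: [[-0.025, -0.043, -0.999], [-0.023, -0.999, 0.043], [-0.999, 0.024, 0.024]]
wrist_force: [-2.0, -0.5, -1.0]
gripper_width: 0.998
```

```bash
python3 st.py 5 .6423 .103 .12 -92.2
```

```text
35.0 [0.6345 0.1018 0.1419] tilt [-0.0186 -0.0227] phi -92.39 w 1.001 F [ 1.2 -0.7  1.1]
35.05 [0.6356 0.1022 0.1431] tilt [-0.0161 -0.0222] phi -92.36 w 1.001 F [-0.1  0.2 -0.2]
35.1 [0.6359 0.1025 0.1435] tilt [-0.0152 -0.0217] phi -92.36 w 0.999 F [0.7 0.5 0.1]
35.15 [0.6359 0.1027 0.1434] tilt [-0.0152 -0.0214] phi -92.36 w 0.999 F [-0.1  0.4  0.6]
35.2 [0.6358 0.1028 0.1433] tilt [-0.0154 -0.0213] phi -92.36 w 1.0 F [ 0.2  0.1 -0.8]
t 35.2 p [0.6358 0.1028 0.1433] phi -92.36 tiltx [-0.015 -0.021 -1.   ] w 1.0 F [ 0.2  0.1 -0.8]
twist -0.16 then total shift xyz mm [23.3 -0.4 -6.5]
```

>>> apply_moves --pt "0.03 0 -0.004" --pt "0 0 0" --twist '[-0.1, 0]' --claw '[1, 1]'

```text
time_s: 35.4
tcp_pos: [0.6406, 0.1022, 0.1147]
ee_rot: [[-0.012, -0.04, -0.999], [-0.02, -0.999, 0.04], [-1.0, 0.02, 0.011]]
wrist_force: [-0.8, 0.2, -1.4]
gripper_width: 1.0
```

```bash
python3 st.py 5 .6423 .103 .042 -92.2
```

```text
35.45 [0.6428 0.1027 0.118 ] tilt [-0.0056 -0.0193] phi -92.2 w 1.002 F [ 0.3 -0.   1.5]
35.5 [0.6437 0.103  0.1194] tilt [-0.0028 -0.0185] phi -92.18 w 1.002 F [ 0.6 -0.6 -0.3]
35.55 [0.6439 0.1032 0.1199] tilt [-0.002  -0.0181] phi -92.18 w 1.002 F [ 0.5 -1.2  1.2]
35.6 [0.6438 0.1033 0.12  ] tilt [-0.0018 -0.0177] phi -92.18 w 1.003 F [-0.3  0.1  0.8]
35.65 [0.6436 0.1033 0.1199] tilt [-0.0019 -0.0176] phi -92.18 w 0.998 F [ 0.1 -0.9  0.6]
t 35.65 p [0.6436 0.1033 0.1199] phi -92.18 tiltx [-0.002 -0.018 -1.   ] w 0.998 F [ 0.1 -0.9  0.6]
twist 0.02 then total shift xyz mm [77.9  0.4  1.3]
```

>>> apply_moves --pt "0.03 0 0.001" --twist '[0]' --claw '[1]'

```text
time_s: 35.75
tcp_pos: [0.6464, 0.1041, 0.0953]
ee_rot: [[0.01, -0.037, -0.999], [-0.014, -0.999, 0.037], [-1.0, 0.014, -0.01]]
wrist_force: [0.8, -0.2, -0.1]
gripper_width: 0.997
```

```bash
python3 st.py 5
```

```text
35.8 [0.6413 0.1028 0.0873] tilt [-0.0045 -0.0171] phi -92.24 w 0.996 F [-2.4 -0.7 -5. ]
35.85 [0.6403 0.1023 0.0876] tilt [-0.0079 -0.0188] phi -92.23 w 0.999 F [-0.2 -0.6 -0.8]
35.9 [0.6415 0.1024 0.0892] tilt [-0.0051 -0.0188] phi -92.19 w 1.0 F [ 0.6 -0.   0.3]
35.95 [0.6426 0.1028 0.0904] tilt [-0.0022 -0.0182] phi -92.16 w 1.0 F [-0.   0.1 -0.1]
36.0 [0.6432 0.103  0.0912] tilt [-0.0004 -0.0176] phi -92.16 w 1.002 F [ 0.4 -0.   0.4]
```

>>> apply_moves --pt "0.03 0 0" --twist '[0]' --claw '[1]'

```text
time_s: 36.1
tcp_pos: [0.6476, 0.1039, 0.0669]
ee_rot: [[0.012, -0.036, -0.999], [-0.014, -0.999, 0.036], [-1.0, 0.014, -0.012]]
wrist_force: [-0.1, 0.5, -0.1]
gripper_width: 1.002
```

```bash
python3 st.py 6 .6423 .103 .042 -92.2
```

```text
36.15 [0.6426 0.1025 0.059 ] tilt [-0.0019 -0.0172] phi -92.2 w 0.999 F [-1.5 -0.2 -4.9]
36.2 [0.6415 0.1019 0.0593] tilt [-0.0053 -0.0188] phi -92.2 w 0.996 F [-0.3 -0.4 -0.4]
36.25 [0.6426 0.1021 0.0608] tilt [-0.0028 -0.0186] phi -92.16 w 1.004 F [ 0.7 -0.2  0.8]
36.3 [0.6436 0.1024 0.062 ] tilt [-0.0001 -0.018 ] phi -92.13 w 0.999 F [0.5 0.3 1.4]
36.35 [0.6441 0.1027 0.0626] tilt [ 0.0015 -0.0174] phi -92.13 w 1.001 F [-0.7  0.6  0.2]
36.4 [0.6443 0.1028 0.0629] tilt [ 0.0022 -0.017 ] phi -92.13 w 0.998 F [ 1.   0.6 -0.2]
t 36.4 p [0.6443 0.1028 0.0629] phi -92.13 tiltx [ 0.002 -0.017 -1.   ] w 0.998 F [ 1.   0.6 -0.2]
twist 0.07 then total shift xyz mm [20.9 -0.2  2. ]
```

>>> apply_moves --pt "0.018 0 0.001" --twist '[0]' --claw '[1]'

```text
time_s: 36.5
tcp_pos: [0.6463, 0.1034, 0.0489]
ee_rot: [[0.01, -0.036, -0.999], [-0.015, -0.999, 0.036], [-1.0, 0.014, -0.011]]
wrist_force: [1.3, 0.1, -0.4]
gripper_width: 0.997
```

```bash
python3 st.py 6 .6423 .103 .042 -92.2
```

```text
36.55 [0.6433 0.1026 0.0444] tilt [ 0.0025 -0.0164] phi -92.15 w 1.001 F [-1.7 -0.3 -2. ]
36.6 [0.6426 0.1023 0.0445] tilt [ 0.0004 -0.0174] phi -92.15 w 1.0 F [ 0.1 -0.6 -0.8]
36.65 [0.6432 0.1024 0.0452] tilt [ 0.0016 -0.0174] phi -92.13 w 1.002 F [0.2 0.2 0.3]
36.7 [0.6437 0.1025 0.0458] tilt [ 0.003 -0.017] phi -92.11 w 0.996 F [-0.2 -0.5  0.5]
36.75 [0.644  0.1027 0.046 ] tilt [ 0.0038 -0.0167] phi -92.11 w 1.004 F [ 1.   0.2 -0.2]
36.8 [0.644  0.1027 0.0461] tilt [ 0.004  -0.0166] phi -92.11 w 1.003 F [ 0.3  0.1 -0. ]
t 36.8 p [0.644  0.1027 0.0461] phi -92.11 tiltx [ 0.004 -0.017 -1.   ] w 1.003 F [ 0.3  0.1 -0. ]
twist 0.09 then total shift xyz mm [ 4.1 -0.2  1.7]
```

>>> apply_moves --pt "0 0 0.001" --pt "0 0 0" --pt "0 0 0" --pt "0 0 0" --pt "0 0 0" --pt "0 0 0" --pt "0 0 0" --pt "0 0 0" --twist '[0, 0, 0, 0, 0, 0, 0, 0]' --claw '[0.9, 0.8, 0.75, 0.7, 0.6, 0.5, 0, 0]'

```text
time_s: 37.6
tcp_pos: [0.6441, 0.1031, 0.0486]
ee_rot: [[0.007, -0.037, -0.999], [-0.016, -0.999, 0.037], [-1.0, 0.015, -0.008]]
wrist_force: [0.0, 0.2, 0.8]
gripper_width: 0.663
```

```bash
python3 st.py 2 .6423 .103 .13 -92.2
```

```text
37.65 [0.6441 0.1031 0.0486] tilt [ 0.0074 -0.0155] phi -92.1 w 0.663 F [-0.7 -0.7 -0.1]
37.7 [0.6441 0.1031 0.0486] tilt [ 0.0074 -0.0155] phi -92.1 w 0.66 F [-1.   0.1  0.1]
t 37.7 p [0.6441 0.1031 0.0486] phi -92.1 tiltx [ 0.007 -0.016 -1.   ] w 0.66 F [-1.   0.1  0.1]
twist 0.1 then total shift xyz mm [-81.4   0.1   1.8]
```

>>> apply_moves --pt "-0.01 0 0" --pt "-0.02 0 0" --pt "-0.025 0 0" --pt "-0.02 0 0" --pt "-0.005 0 0" --twist '[0, 0, 0, 0, 0]' --claw '[0, 0, 0, 0, 0]'

```text
time_s: 38.2
tcp_pos: [0.6396, 0.1034, 0.1268]
ee_rot: [[-0.005, -0.038, -0.999], [-0.018, -0.999, 0.039], [-1.0, 0.019, 0.005]]
wrist_force: [1.0, 0.3, -3.8]
gripper_width: 0.665
```

```bash
python3 st.py 5 .4553 -.3276 .13 -92.2; python3 - <<'E'
from h import *
c=imaging.capture("scene");save(cv2.resize(c["pixels"][160:330,200:440],None,fx=3,fy=3,interpolation=cv2.INTER_CUBIC),"pics/j1.png")
E
```

```text
38.25 [0.6393 0.1034 0.1265] tilt [-0.0059 -0.0183] phi -92.21 w 0.659 F [ 0.5  0.3 -2.4]
38.3 [0.6387 0.1032 0.125 ] tilt [-0.0078 -0.0187] phi -92.23 w 0.661 F [-0.7 -0.6 -3.7]
38.35 [0.638  0.103  0.1238] tilt [-0.0101 -0.0194] phi -92.24 w 0.658 F [-0.4 -0.5 -3.2]
38.4 [0.6377 0.1028 0.1231] tilt [-0.0114 -0.02  ] phi -92.24 w 0.658 F [-0.1 -0.2 -4.1]
38.45 [0.6376 0.1027 0.1228] tilt [-0.0119 -0.0203] phi -92.23 w 0.659 F [-0.9  0.5 -3.3]
t 38.45 p [0.6376 0.1027 0.1228] phi -92.23 tiltx [-0.012 -0.02  -1.   ] w 0.659 F [-0.9  0.5 -3.3]
twist -0.03 then total shift xyz mm [ -7.2 437.  165.7]
```

View pics/j1.png

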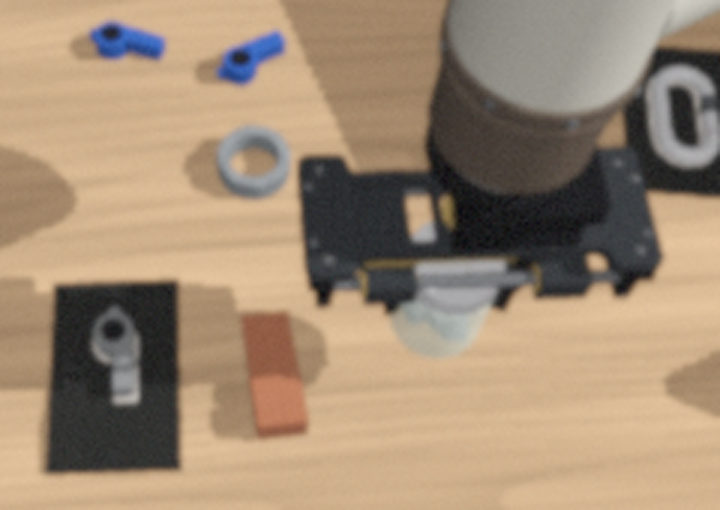

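>>> apply_moves --pt "-0.005 0.015 0.006" --pt "0 0.025 0.01" --pt "0 0.035 0.013" --pt "0 0.04 0.015" --pt "0 0.04 0.015" --pt "0 0.04 0.015" --pt "0 0.04 0.015" --pt "0 0.04 0.015" --pt "0 0.035 0.013" --pt "0 0.025 0.01" --pt "0 0.015 0.006" --pt "0 0.005 0.002" --twist '[0, 0, 0, 0, 0, 0, 0, 0, 0, 0, 0, 0]' --claw '[0, 0, 0, 0, 0, 0, 0, 0, 0, 0, 0, 0]'

```text
time_s: 39.7
tcp_pos: [0.4739, -0.2638, 0.1327]
ee_rot: [[-0.027, -0.039, -0.999], [-0.022, -0.999, 0.04], [-0.999, 0.023, 0.026]]
wrist_force: [-0.3, 0.1, -2.8]
gripper_width: 0.662
```

```bash
python3 st.py 4 .4553 -.3276 .13 -92.2
```

```text
39.75 [ 0.4738 -0.2638  0.1327] tilt [-0.0273 -0.0223] phi -92.23 w 0.658 F [-0.  -0.6 -3.8]
39.8 [ 0.4747 -0.2629  0.1327] tilt [-0.0265 -0.0222] phi -92.19 w 0.663 F [ 0.1  0.1 -3.3]
39.85 [ 0.4754 -0.2622  0.1328] tilt [-0.0259 -0.0224] phi -92.11 w 0.659 F [ 0.6  0.4 -3.6]
39.9 [ 0.4759 -0.2617  0.1329] tilt [-0.0255 -0.0225] phi -92.05 w 0.659 F [ 0.9  0.5 -3.5]
t 39.9 p [ 0.4759 -0.2617  0.1329] phi -92.05 tiltx [-0.025 -0.022 -0.999] w 0.659 F [ 0.9  0.5 -3.5]
twist 0.15 then total shift xyz mm [ 2.9 66.6 18.1]
```

>>> apply_moves --pt "0 0.015 0.004" --pt "0 0.02 0.006" --pt "0 0.02 0.006" --pt "0 0.008 0.002" --pt "0 0.003 0" --twist '[0, 0, 0, 0, 0]' --claw '[0, 0, 0, 0, 0]'

```text
time_s: 40.4
tcp_pos: [0.4576, -0.3265, 0.1348]
ee_rot: [[-0.025, -0.027, -0.999], [-0.023, -0.999, 0.027], [-0.999, 0.023, 0.024]]
wrist_force: [0.0, 0.1, -3.3]
gripper_width: 0.659
```

```bash
python3 st.py 4 .4553 -.3276 .13 -92.2
```

```text
40.45 [ 0.4578 -0.3266  0.1348] tilt [-0.0249 -0.0229] phi -91.52 w 0.662 F [-0.5  0.1 -3.4]
40.5 [ 0.4578 -0.3262  0.1347] tilt [-0.025  -0.0227] phi -91.52 w 0.656 F [ 0.5 -0.4 -2.5]
40.55 [ 0.4578 -0.3258  0.1347] tilt [-0.0251 -0.0225] phi -91.49 w 0.662 F [-0.1  0.4 -4.2]
40.6 [ 0.4578 -0.3256  0.1348] tilt [-0.0251 -0.0225] phi -91.47 w 0.66 F [ 0.5  0.5 -3.1]
t 40.6 p [ 0.4578 -0.3256  0.1348] phi -91.47 tiltx [-0.025 -0.023 -0.999] w 0.66 F [ 0.5  0.5 -3.1]
twist 0.73 then total shift xyz mm [4.8 2.1 2.5]
```

>>> apply_moves --pt "-0.03 0.001 0.001" --twist '[0.7]' --claw '[0]'

```text
time_s: 40.7
tcp_pos: [0.4549, -0.3238, 0.1609]
ee_rot: [[-0.035, -0.038, -0.999], [-0.018, -0.999, 0.039], [-0.999, 0.019, 0.034]]
wrist_force: [-1.3, 0.9, -3.6]
gripper_width: 0.657
```

```bash
python3 st.py 2
```

```text
40.75 [ 0.4591 -0.3263  0.169 ] tilt [-0.0217 -0.0256] phi -92.09 w 0.659 F [ 2.1 -1.2  1.8]
40.8 [ 0.4603 -0.3266  0.1684] tilt [-0.0178 -0.0266] phi -92.06 w 0.661 F [ 0.8 -0.6 -3.1]
```

>>> apply_moves --pt "0.03 0 0" --pt "0 0 0" --twist '[0, 0]' --claw '[0, 0]'

```text
time_s: 41.0
tcp_pos: [0.4607, -0.3263, 0.1385]
ee_rot: [[-0.014, -0.035, -0.999], [-0.027, -0.999, 0.035], [-1.0, 0.027, 0.013]]
wrist_force: [-0.7, 0.6, -4.6]
gripper_width: 0.659
```

```bash
python3 st.py 5 .4553 -.3276 .1 -92.2
```

```text
41.05 [ 0.4627 -0.3275  0.1412] tilt [-0.0095 -0.0302] phi -91.91 w 0.658 F [ 0.6  0.5 -3.2]
41.1 [ 0.4637 -0.3281  0.1425] tilt [-0.007  -0.0317] phi -91.89 w 0.663 F [ 0.3  0.3 -3.1]
41.15 [ 0.4641 -0.3283  0.1431] tilt [-0.0058 -0.0321] phi -91.91 w 0.66 F [-0.   0.1 -3.2]
41.2 [ 0.4642 -0.3283  0.1433] tilt [-0.0053 -0.0322] phi -91.92 w 0.663 F [-0.2  0.5 -2.6]
41.25 [ 0.4641 -0.3283  0.1433] tilt [-0.0052 -0.032 ] phi -91.93 w 0.657 F [ 0.1  0.5 -3.1]
t 41.25 p [ 0.4641 -0.3283  0.1433] phi -91.93 tiltx [-0.005 -0.032 -0.999] w 0.657 F [ 0.1  0.5 -3.1]
twist 0.27 then total shift xyz mm [43.3 -0.4  8.8]
```

>>> apply_moves --pt "0.03 0 0.008" --twist '[0.2]' --claw '[0]'

```text
time_s: 41.35
tcp_pos: [0.4607, -0.3308, 0.1179]
ee_rot: [[0.007, -0.035, -0.999], [-0.038, -0.999, 0.035], [-0.999, 0.038, -0.008]]
wrist_force: [2.0, 0.6, -3.6]
gripper_width: 0.665
```

```bash
python3 st.py 6 .4553 -.3276 .08 -92.2
```

```text
41.4 [ 0.4538 -0.328   0.1102] tilt [-0.0084 -0.0292] phi -92.23 w 0.658 F [-3.5  1.1 -8.3]
41.45 [ 0.4527 -0.3277  0.1107] tilt [-0.0125 -0.0281] phi -92.22 w 0.658 F [-0.8  1.2 -4.2]
41.5 [ 0.4544 -0.3286  0.1124] tilt [-0.0094 -0.0304] phi -92.15 w 0.661 F [ 0.3  0.  -3.4]
41.55 [ 0.456  -0.3292  0.1137] tilt [-0.0059 -0.0323] phi -92.12 w 0.661 F [ 1.3  0.2 -3.2]
41.6 [ 0.4569 -0.3296  0.1145] tilt [-0.0037 -0.0333] phi -92.1 w 0.661 F [ 0.5  0.3 -3.3]
41.65 [ 0.4572 -0.3296  0.1148] tilt [-0.0027 -0.0335] phi -92.1 w 0.664 F [-0.  -0.  -2.4]
t 41.65 p [ 0.4572 -0.3296  0.1148] phi -92.1 tiltx [-0.003 -0.034 -0.999] w 0.664 F [-0.  -0.  -2.4]
twist 0.1 then total shift xyz mm [34.8 -1.9  2. ]
```

>>> apply_moves --pt "0.025 0 0" --twist '[0]' --claw '[0]'

```text
time_s: 41.75
tcp_pos: [0.4612, -0.3321, 0.0943]
ee_rot: [[0.008, -0.035, -0.999], [-0.038, -0.999, 0.035], [-0.999, 0.038, -0.009]]
wrist_force: [1.1, -1.1, -2.5]
gripper_width: 0.661
```

```bash
python3 st.py 6 .4553 -.3276 .0566 -92.2; python3 - <<'E'
from h import *
c=imaging.capture("scene");save(cv2.resize(c["pixels"][140:300,60:260],None,fx=4,fy=3.5,interpolation=cv2.INTER_CUBIC) if 0 else cv2.resize(c["pixels"][140:300,60:260],None,fx=3.7,fy=3.7,interpolation=cv2.INTER_CUBIC),"pics/j2.png")
E
```

```text
41.8 [ 0.4575 -0.3303  0.0883] tilt [-0.0022 -0.0331] phi -92.13 w 0.661 F [-0.8  0.6 -7.6]
41.85 [ 0.4561 -0.3299  0.0886] tilt [-0.0061 -0.0318] phi -92.13 w 0.659 F [-1.  -0.1 -3.8]
41.9 [ 0.4567 -0.3302  0.0897] tilt [-0.0047 -0.0329] phi -92.1 w 0.658 F [ 0.1  0.2 -3.2]
41.95 [ 0.4575 -0.3306  0.0905] tilt [-0.0026 -0.034 ] phi -92.08 w 0.658 F [-0.1 -0.5 -2.9]
42.0 [ 0.458  -0.3308  0.091 ] tilt [-0.0013 -0.0345] phi -92.07 w 0.658 F [ 0.7 -0.5 -3.6]
42.05 [ 0.4581 -0.3308  0.0911] tilt [-0.0007 -0.0347] phi -92.08 w 0.659 F [-0.1  0.1 -3.4]
t 42.05 p [ 0.4581 -0.3308  0.0911] phi -92.08 tiltx [-0.001 -0.035 -0.999] w 0.659 F [-0.1  0.1 -3.4]
twist 0.12 then total shift xyz mm [34.5 -3.1  2.9]
```

View pics/j2.png

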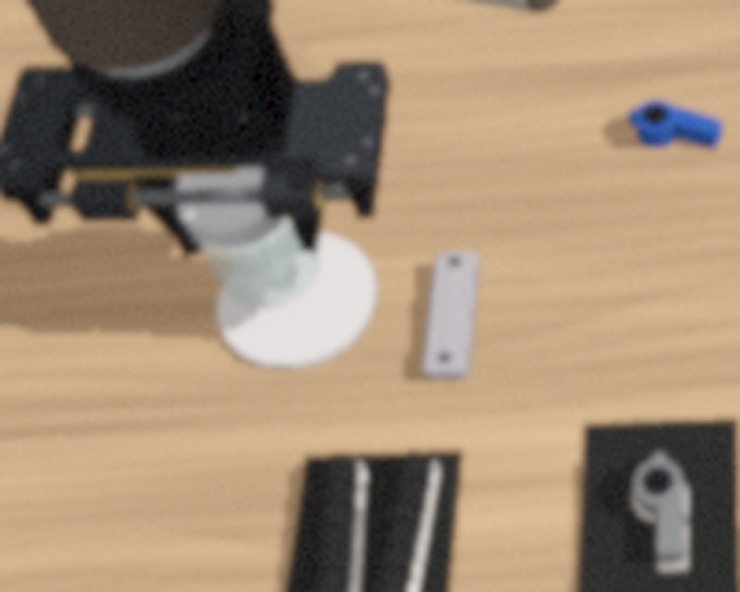

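>>> apply_moves --pt "0.02 -0.003 0.003" --twist '[0.1]' --claw '[0]'

```text
time_s: 42.2
tcp_pos: [0.4584, -0.3298, 0.0745]
ee_rot: [[0.008, -0.037, -0.999], [-0.038, -0.999, 0.037], [-0.999, 0.038, -0.009]]
wrist_force: [0.2, -0.3, -4.2]
gripper_width: 0.664
```

```bash
python3 st.py 6 .4553 -.3276 .0566 -92.2
```

```text
42.25 [ 0.4544 -0.3277  0.0697] tilt [-0.0013 -0.0336] phi -92.23 w 0.659 F [-2.5  1.  -6.8]
42.3 [ 0.4535 -0.3276  0.0699] tilt [-0.0042 -0.0327] phi -92.21 w 0.656 F [-1.7 -1.  -3.9]
42.35 [ 0.4544 -0.3281  0.0708] tilt [-0.0026 -0.0339] phi -92.18 w 0.66 F [ 1.2  0.5 -3.1]
42.4 [ 0.4553 -0.3285  0.0716] tilt [-0.0006 -0.0349] phi -92.16 w 0.657 F [ 0.2 -0.4 -2.7]
42.45 [ 0.4558 -0.3287  0.072 ] tilt [ 0.0007 -0.0354] phi -92.15 w 0.655 F [ 0.   0.9 -3.2]
42.5 [ 0.4559 -0.3288  0.0721] tilt [ 0.0011 -0.0355] phi -92.16 w 0.662 F [ 0.2  0.7 -3.8]
t 42.5 p [ 0.4559 -0.3288  0.0721] phi -92.16 tiltx [ 0.001 -0.036 -0.999] w 0.662 F [ 0.2  0.7 -3.8]
twist 0.04 then total shift xyz mm [15.5 -1.1  0.7]
```

>>> apply_moves --pt "0.009 0 0" --twist '[0]' --claw '[0]'

```text
time_s: 42.6
tcp_pos: [0.4576, -0.3298, 0.0648]
ee_rot: [[0.005, -0.037, -0.999], [-0.037, -0.999, 0.037], [-0.999, 0.037, -0.007]]
wrist_force: [-0.1, -0.5, -3.8]
gripper_width: 0.657
```

```bash
python3 st.py 6 .4553 -.3276 .0566 -92.2
```

```text
42.65 [ 0.4562 -0.3292  0.0625] tilt [ 0.0019 -0.0356] phi -92.17 w 0.659 F [ 0.4 -0.2 -4.5]
42.7 [ 0.4556 -0.3289  0.0624] tilt [ 0.     -0.0349] phi -92.18 w 0.659 F [-0.5  0.3 -3.7]
42.75 [ 0.4556 -0.329   0.0626] tilt [-0.     -0.0351] phi -92.17 w 0.655 F [-0.1 -0.1 -3.4]
42.8 [ 0.4558 -0.3291  0.0628] tilt [ 0.0005 -0.0354] phi -92.16 w 0.658 F [ 0.8  0.6 -3.5]
42.85 [ 0.456  -0.3291  0.063 ] tilt [ 0.001  -0.0356] phi -92.16 w 0.661 F [ 0.5  0.8 -4. ]
42.9 [ 0.4561 -0.3292  0.0631] tilt [ 0.0012 -0.0357] phi -92.16 w 0.657 F [-0.7 -0.2 -4. ]
t 42.9 p [ 0.4561 -0.3292  0.0631] phi -92.16 tiltx [ 0.001 -0.036 -0.999] w 0.657 F [-0.7 -0.2 -4. ]
twist 0.04 then total shift xyz mm [ 6.5 -1.5  0.8]
```

>>> apply_moves --pt "0.003 -0.0025 0.001" --twist '[0]' --claw '[0]'

```text
time_s: 43.0
tcp_pos: [0.4558, -0.3271, 0.0605]
ee_rot: [[0.003, -0.038, -0.999], [-0.036, -0.999, 0.038], [-0.999, 0.036, -0.004]]
wrist_force: [0.4, 0.3, -4.1]
gripper_width: 0.663
```

```bash
python3 st.py 5 .4553 -.3266 .0566 -92.2
```

```text
43.05 [ 0.4548 -0.3263  0.0596] tilt [ 0.0007 -0.0352] phi -92.17 w 0.663 F [-1.   0.9 -3.5]
43.1 [ 0.4546 -0.3263  0.0596] tilt [ 0.0001 -0.0351] phi -92.16 w 0.661 F [-0.1 -0.7 -3.9]
43.15 [ 0.4549 -0.3265  0.0598] tilt [ 0.0005 -0.0354] phi -92.15 w 0.661 F [ 0.2 -0.9 -2.7]
43.2 [ 0.455  -0.3266  0.0599] tilt [ 0.0009 -0.0355] phi -92.15 w 0.658 F [-0.4  0.1 -3.8]
43.25 [ 0.4552 -0.3267  0.0601] tilt [ 0.0012 -0.0357] phi -92.15 w 0.661 F [ 0.7 -0.4 -3.1]
t 43.25 p [ 0.4552 -0.3267  0.0601] phi -92.15 tiltx [ 0.001 -0.036 -0.999] w 0.661 F [ 0.7 -0.4 -3.1]
twist 0.05 then total shift xyz mm [ 3.5 -0.1 -0.1]
```

>>> apply_moves --pt "0.002 0 0" --twist '[0]' --claw '[0]'

```text
time_s: 43.35
tcp_pos: [0.4555, -0.3269, 0.0583]
ee_rot: [[0.002, -0.037, -0.999], [-0.036, -0.999, 0.037], [-0.999, 0.036, -0.003]]
wrist_force: [-0.2, -0.8, -3.7]
gripper_width: 0.662
```

```bash
python3 st.py 5 .4553 -.3266 .0566 -92.2
```

```text
43.4 [ 0.4552 -0.3267  0.0578] tilt [ 0.0012 -0.0356] phi -92.15 w 0.663 F [ 0.6 -0.2 -4.9]
43.45 [ 0.455  -0.3267  0.0578] tilt [ 0.0007 -0.0355] phi -92.15 w 0.658 F [-0.4 -0.3 -2.4]
43.5 [ 0.4551 -0.3267  0.0579] tilt [ 0.0009 -0.0356] phi -92.15 w 0.664 F [-0.1  0.2 -3.5]
43.55 [ 0.4551 -0.3268  0.058 ] tilt [ 0.001  -0.0357] phi -92.15 w 0.662 F [-0.1  0.  -3. ]
43.6 [ 0.4552 -0.3268  0.058 ] tilt [ 0.0012 -0.0357] phi -92.15 w 0.658 F [-0.  -0.2 -4.2]
t 43.6 p [ 0.4552 -0.3268  0.058 ] phi -92.15 tiltx [ 0.001 -0.036 -0.999] w 0.658 F [-0.  -0.2 -4.2]
twist 0.05 then total shift xyz mm [ 1.4 -0.2 -0.1]
```

Still fully hanging (−3.5 N); continue in 1 mm steps until contact.

>>> apply_moves --pt "0.001 0 0" --twist '[0]' --claw '[0]'

```text
time_s: 43.7
tcp_pos: [0.4553, -0.3269, 0.0572]
ee_rot: [[0.002, -0.037, -0.999], [-0.036, -0.999, 0.037], [-0.999, 0.036, -0.003]]
wrist_force: [0.4, -1.2, -2.8]
gripper_width: 0.664
```

```bash
python3 st.py 4
```

```text
43.75 [ 0.4553 -0.3269  0.0571] tilt [ 0.0015 -0.0359] phi -92.15 w 0.662 F [ 0.4  0.1 -3.6]
43.8 [ 0.4553 -0.3269  0.0571] tilt [ 0.0014 -0.0359] phi -92.14 w 0.659 F [ 0.2 -0.3 -2.8]
43.85 [ 0.4553 -0.3269  0.0571] tilt [ 0.0015 -0.0359] phi -92.14 w 0.661 F [-0.7  0.4 -3.3]
43.9 [ 0.4553 -0.3269  0.0571] tilt [ 0.0015 -0.0359] phi -92.15 w 0.66 F [ 0.1  0.7 -3.1]
```

>>> apply_moves --pt "0.001 0 0" --twist '[0]' --claw '[0]'

```text
time_s: 44.0
tcp_pos: [0.4554, -0.327, 0.0569]
ee_rot: [[0.001, -0.037, -0.999], [-0.036, -0.999, 0.037], [-0.999, 0.036, -0.003]]
wrist_force: [-2.1, 2.6, 6.9]
gripper_width: 0.657
```

```bash
python3 st.py 4
```

```text
44.05 [ 0.4554 -0.3269  0.057 ] tilt [ 0.0014 -0.0361] phi -92.12 w 0.657 F [-1.6  2.8  2.8]
44.1 [ 0.4554 -0.327   0.0569] tilt [ 0.0016 -0.0361] phi -92.13 w 0.661 F [-2.5  1.2  3.8]
44.15 [ 0.4554 -0.327   0.057 ] tilt [ 0.0018 -0.0362] phi -92.12 w 0.661 F [-1.9  2.   3.8]
44.2 [ 0.4555 -0.327   0.0569] tilt [ 0.0018 -0.0362] phi -92.13 w 0.662 F [-1.7  1.8  5.5]
```

>>> apply_moves --pt "0 0 0" --pt "0 0 0" --pt "0 0 0" --pt "0 0 0" --pt "0 0 0" --pt "0 0 0" --pt "0 0 0" --twist '[0, 0, 0, 0, 0, 0, 0]' --claw '[0.66, 0.68, 0.7, 0.75, 0.85, 1, 1]'

```text
time_s: 44.9
tcp_pos: [0.457, -0.3279, 0.0568]
ee_rot: [[0.005, -0.037, -0.999], [-0.038, -0.999, 0.037], [-0.999, 0.038, -0.007]]
wrist_force: [0.3, 0.2, 0.0]
gripper_width: 0.938
```

```bash
python3 st.py 4; python3 - <<'E'
from h import *
c=imaging.capture("scene");save(cv2.resize(c["pixels"][140:300,60:260],None,fx=3.7,fy=3.7,interpolation=cv2.INTER_CUBIC),"pics/j3.png")
E
```

```text
44.95 [ 0.457  -0.3279  0.0568] tilt [ 0.0054 -0.038 ] phi -92.12 w 0.959 F [ 0.   0.2 -0.5]
45.0 [ 0.4569 -0.3279  0.0568] tilt [ 0.0053 -0.0379] phi -92.12 w 0.974 F [0.3 0.1 0.8]
45.05 [ 0.4569 -0.3278  0.0568] tilt [ 0.0052 -0.0379] phi -92.12 w 0.987 F [-0.9 -0.1  0.9]
45.1 [ 0.4569 -0.3279  0.0568] tilt [ 0.0053 -0.0379] phi -92.12 w 0.989 F [-0.4  0.1 -1.1]
```

View pics/j3.png

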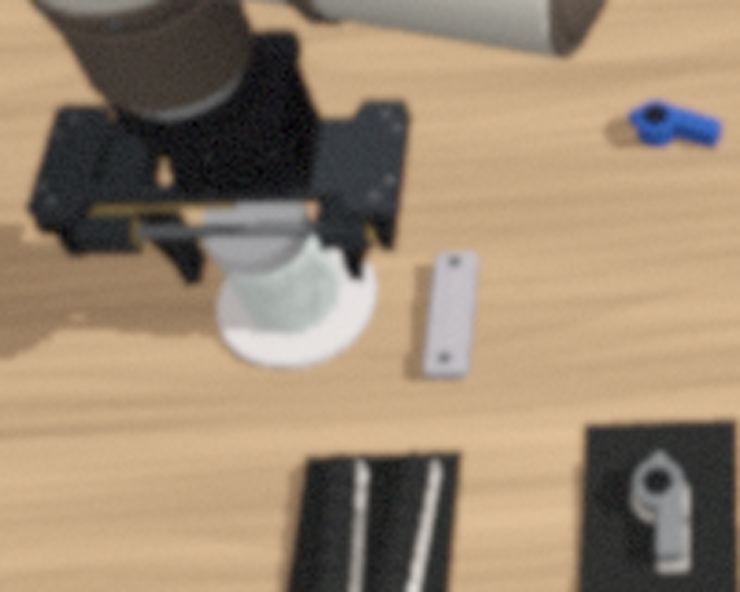

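>>> apply_moves --pt "-0.015 0 0" --pt "-0.03 0 0" --pt "-0.04 0 0" --pt "-0.04 0 0" --pt "-0.04 0 0" --pt "-0.02 0 0" --pt "0 -0.03 0" --pt "0 -0.04 0" --pt "0 -0.045 0" --pt "0 -0.045 0" --pt "0 -0.03 0" --pt "0 0 0" --twist '[0, 0, 0, 0, 0, 0, 0, 0, 0, 0, 0, 0]' --claw '[1, 1, 1, 1, 1, 1, 1, 1, 1, 1, 1, 1]'

```text
time_s: 46.35
tcp_pos: [0.463, -0.1256, 0.2428]
ee_rot: [[0.008, -0.042, -0.999], [-0.037, -0.998, 0.042], [-0.999, 0.037, -0.009]]
wrist_force: [0.2, 0.8, -0.7]
gripper_width: 1.0
```

```bash
python3 st.py 3; python3 chk.py jar; python3 chk.py grip_trainer;python3 chk.py carabiner; python3 - <<'E'
from h import *
for n in("top","scene"):
    c=imaging.capture(n);save(c["pixels"],f"pics/end_{n}.png")
E
```

```text
46.4 [ 0.463  -0.1267  0.2429] tilt [ 0.0076 -0.0372] phi -92.45 w 1.0 F [0.9 0.3 0.5]
46.45 [ 0.4631 -0.1277  0.2429] tilt [ 0.0075 -0.0374] phi -92.54 w 1.001 F [-0.3  0.7  0.2]
46.5 [ 0.4631 -0.1283  0.2428] tilt [ 0.0072 -0.0375] phi -92.62 w 0.996 F [ 0.6 -0.9 -0.2]
top []
scene [(0.72, np.int64(1075))]
scene [ 0.4546 -0.3262] 5.8 err 0.068 want (0.4535, -0.3276) 0.0
top [(0.83, np.int64(1144))]
top [ 0.6156 -0.2705] -3.55 err 0.171 want (0.6137, -0.2688) -2.3000000000000003
scene [(0.55, np.int64(1181))]
scene [ 0.6154 -0.2684] -2.82 err 0.151 want (0.6137, -0.2688) -2.3000000000000003
top [(0.88, np.int64(623))]
top [0.4518 0.3421] -10.56 err 0.104 want (0.4508, 0.342) -10.44
scene [(0.8, np.int64(455))]
scene [0.4497 0.344 ] -14.08 err 0.206 want (0.4508, 0.342) -10.44
```

View pics/end_top.png

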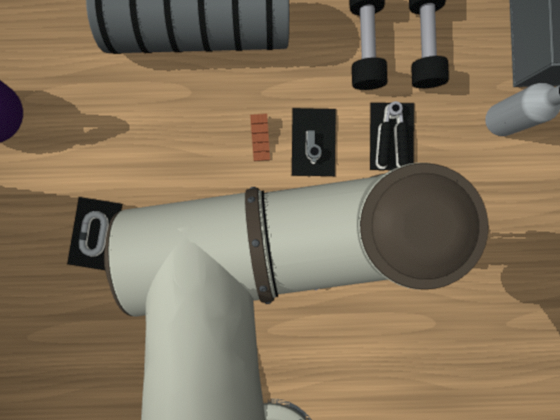

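View pics/end_scene.png

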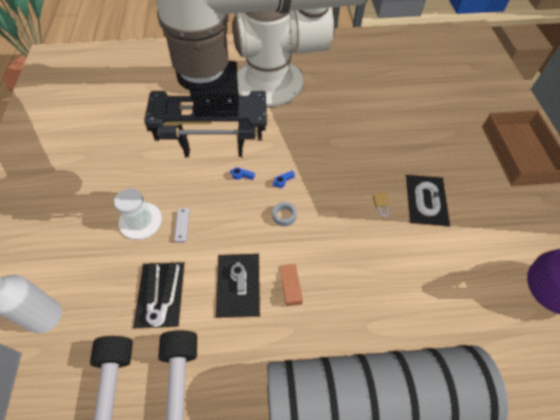

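View pics/chk_jar.png

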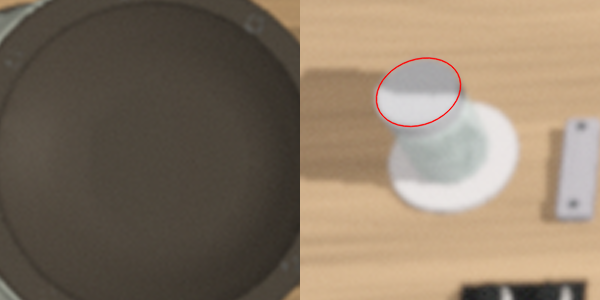

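View pics/chk_grip_trainer.png

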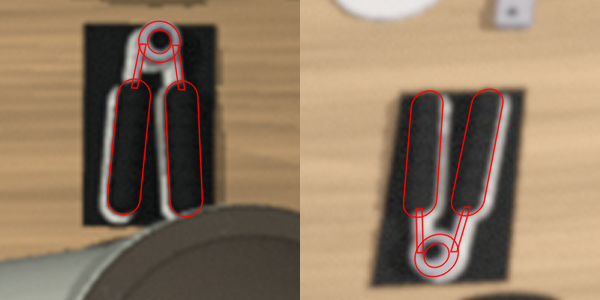

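```bash
python3 -c "
from h import *
s=r.sense();print(s['time_s'],np.round(s['joint_velocities'],2));print(job.finish_job())"
```

```text
47.2 [ 0.08 -0.01 -0.06  0.15  0.08  0.11]
the job is handed in; nothing more can be done
None
```

All four things are in place and the job is handed in, at 47.2 s of the allowed 115 s. I placed them in the order given: carabiner, hand gripper, grey whistle (not the two blue ones), then the jar. At hand-in all were released, the arm was clear and still, and the last pictures show everything at rest with the jar upright.

| Thing | Last check against its target |
|---|---|
| Carabiner | About 1 mm and 0.2° off in the top view. |
| Hand gripper | About 2 mm too far towards the spring end and about 1° off. Spring points as drawn. |
| Whistle | Within about 1–2 mm by eye, from an outline overlay taken before the jar was moved. Mouthpiece points as drawn. |
| Jar | About 2 mm from the coaster's middle. Seen in the scene camera only, as the arm hid it from the top camera. |

- **Jar set-down:** it touched with about 4–7 N on the wrist, then I opened the fingers slowly. It was tilted by about 1° as it touched.
- **Disagreement:** the scene camera put the carabiner 2–3 mm and about 3.5° off. I judged that fit unreliable, because its drawn outline visibly missed the carabiner and the top-view fit was better.
- **Left alone:** I did not re-grasp the hand gripper to remove its 2 mm offset.

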